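Load a slim cell into the cell tester, latch the contact lever and shut the guard

TASK

Put the slim cell into the cell tester: lift it out of the rack by its two ends, lay it flat on the open bench and let go, then take it again by its long sides and lay it flat in the tester's nest. Press the sprung contact lever down onto it until the catch holds the lever by itself, then swing the clear guard fully shut over it. Leave the two thick packs in the rack and the other things on the bench where they are.

Things in the scene. Friction and masses are not known exactly. Their poses are not given: they have to be found in the camera images.
- cell: The slim flat grey lithium cell, 53 x 34 x 10 mm (x, y, z; solid part x -26 to 24), 32 g, in one of the rack's three pockets. It is as low as the rack's ribs; the two packs beside it are thicker, 18 mm. Origin at the centre of its underside, x along its length. It may go into the nest either way round.
- cell_rack: Fixed grey rack, 70 x 127 mm, floor 4 mm thick, with three pockets for cells side by side; origin at the centre of its underside, x along the pockets, pocket centres at y = -40, 0, 40 mm. Ribs as high as the slim cell (top at z = 14 mm) stand close along each cell's long sides; the pockets are open at both ends, so a cell can be taken only by its ends.
- pack_a: A thick grey battery pack, 53 x 34 x 18 mm, in the rack; leave it there. Origin at the centre of its underside.
- pack_b: The other thick grey battery pack, 53 x 34 x 18 mm, in the rack; leave it there. Origin at the centre of its underside.
- tester: Fixed cell tester on a black base (x -102 to 102, y -55 to 80 mm, top at z = 12). Origin on the bench under the nest's centre; x points from the catch (steel hook at x = -63 to -90, y +-8, up to z = 68) over the nest to the lever's hinge bracket (x 74 to 96, 58 high). Beside the nest the base is bare.
- nest (a point): Centre of the nest's floor, 16 mm over the bench, axes as the tester. Takes the cell flat, length along x, 2 mm play all round. End walls at x = +-28.5 mm, 44 wide, flared at the top, stand 18 mm above this floor: no room for fingers at the ends. Corner rails (x 17 to 28.5, y 19 to 25 mm each way, 12 high) leave a 34 mm gap for fingers mid-side, where the base lies 4 mm below this floor.
- lever (a joint): Contact lever, aluminium bar 20 mm wide and 150 mm long: 0 = sprung upright, grows as its end swings over towards the catch and down; 1.57 = level. Its spring throws it up again unless the catch has snapped over the pin at its end; so held it reads about 1.57 (end stop 1.60). It takes 2 to 5 N at the pad, 10 to 20 N to snap past the catch.
- lever_pad (a point): Centre of the face of the black rubber thumb pad on the lever (38 mm along the lever, 26 wide), 114 mm along the lever from the hinge axis and 9 mm off it. Its x axis is the pad's outward normal: level, away from the nest, while the lever is up; upward when the lever is level (pad then 55 mm over the bench). Its z axis points to the lever's end.
- guard (a joint): Clear bent-sheet guard with aluminium edges: 0 = shut over the lever and nest, about 1.5 = standing open on the tester's +y side. Stiff hinge: it stays where it is left.
- guard_top (a point): Point on the outer face of the guard's top panel near its free edge, its z axis the outward normal. Shut: 95 mm to tester -y of the hinge axis and 60 above it, z up. Open: the panel stands upright, 60 mm to tester +y of the hinge axis, z looking to tester +y. Panel 135 mm along tester x, centred here; its free edge with a black tab is 22 to 29 mm beyond.
- module_back: Black hand-held module, 115 x 65 x 41 mm, lying on the bench at the back; origin at the centre of its underside.
- module_left: Another black module, 115 x 65 x 41 mm, beside it; origin at the centre of its underside.
- reel: Solder reel, 56 mm across, 29 mm high, standing at the back; origin at the centre of its underside.
- side_cutters: Side cutters with red handles, 146 x 44 x 11 mm, lying at the back left; origin at the centre of the underside.
- lever_hinge (a point): Middle of the lever's hinge axis, which runs along the tester's y; (85, 0, 46) mm in the tester, axes as the tester.
- guard_hinge (a point): Middle of the guard's hinge axis, which runs along the tester's x; (5, 70, 16) mm in the tester, axes as the tester.

How it is judged (in metres and radians):
On the way, in this order (a step that is already met when the one before it is completed fails the run):
1. the slim cell lies flat on the bench outside the rack, let go (height (world z) of cell below 0.0025 m and angle between cell's own z axis and vertical below 0.1 rad and contact force between the fingers and cell below 0.05 N and linear speed of cell below 0.02 m/s), for 0.1 s.
2. the slim cell lies flat in the nest, let go (horizontal distance between cell and nest below 0.005 m and z of cell in the frame of nest below 0.003 m and angle between cell's own z axis and vertical below 0.08 rad and angle between the x axis of cell and the x axis of nest, either way round below 0.15 rad and contact force between the fingers and cell below 0.05 N), for 0.2 s.
3. the lever is down on the cell and held by the catch alone, the robot off it (value of joint lever above 1.5 rad and contact force between each of the arm, the fingers and tester below 0.05 N), for 0.3 s.
At the end, for the whole second after the job is handed in: The slim cell lies flat and at rest in the nest (within 5 mm of its centre, 3 mm of its floor, 0.15 rad of its direction either way round), the lever is held down by its catch (joint above 1.5) and the guard is shut (joint below 0.08); the thick packs and the other things are where they were (horizontal distance between cell and nest below 0.005 m and z of cell in the frame of nest between -0.003 and 0.003 m and angle between cell's own z axis and vertical below 0.08 rad and angle between the x axis of cell and the x axis of nest, either way round below 0.15 rad and value of joint lever above 1.5 rad and value of joint guard below 0.08 rad and linear speed of cell below 0.02 m/s); the robot touches nothing.
It fails at once if a thick pack is moved more than 20 mm (distance of any of pack_a, pack_b from where it was at the start of the episode above 0.02 m).
It fails at once if a bystander is moved more than 40 mm (distance of any of module_back, module_left, reel, side_cutters from where it was at the start of the episode above 0.04 m).
It also fails if it takes over 66 s, if anything falls off the work surface, if the arm or the gripper's body presses on something with over 40 N, if the wrist force passes 120 N, or if a joint passes its speed limit or range.

ROBOT

A 7-joint arm with a two-finger parallel gripper is mounted at the origin on a cart in front of the work surface, level with it; the furniture and walls round the work are solid. World frame = base frame: x ahead of the robot, y to its left, z up, the work surface at z = 0. Lengths are in mm, angles in degrees, forces in N, time in s.
With the tool pointing down it reaches from about 400 to 850 mm from the base axis. Payload 10.4 kg.
Tool frame: the origin (TCP) lies between the finger pads; the fingertips stand 25 mm ahead of it and the grasp point (between the pads) lies 6 mm ahead of it; y points along the fingers, z is the direction in which the jaws open and shut, and the axes are right-handed (so a half turn about y gives the same grasp; the last joint's range is limited). The gripper opens to 85 mm and grips with 20 to 120 N. Pads are 22 mm wide; open, the fingers measure 114 mm over their backs; the gripper's body (76 mm by 85 mm) begins 54 mm behind the grasp point. The pads swing forward as they close: fully open they stand 13 mm farther back than shut.
Start: joints at [72.559, 19.034, -3.707, 83.658, 1.238, 77.344, -5.071], TCP at [173.824, -600.363, 232.438] pointing down, gripper open.
Joint ranges: [-148.97, 148.97], [-28.65, 121.19], [-84.17, 76.75], [9.2, 138.47], [-72.65, 252.65], [3.7, 117.97], [-149.18, 149.18]. Speed limits (degrees/s): [127.2, 127.2, 159.86, 159.86, 180, 180, 180].

INTERFACE

Orientations are given as a 3x3 rotation matrix whose columns are the frame's x, y, z axes.
In Python, from rig import manip gives the robot as it stands.
- The arm moves only by the shell command python3 -m pendant 'ROWS'. ROWS is JSON, a list of rows, each an object of numbers: "gripper": the closure, from 0 (fully open) to 1 (shut); "x", "y", "z": the shift along the tool's x, y, z in m; "wx", "wy", "wz": the turn, a rotation vector about the tool's x, y, z in rad. A call has 1 to 8 rows; each row shifts and turns the commanded pose from where the row before left it, along the tool's axes as they then stand; what a row does not reach is not made up. A row lasts 1/8 s, in which the tool goes at most 62.5 mm and 10.7 degrees, less where a joint would pass 70% of its speed; a pose out of reach is approached as far as the arm can. A call with a gripper value outside its range is refused whole. The fingers move at their own pace and stop on an object; the grip force is fixed at half the most. Time passes only in rows, so rows that do not move let the fingers close. It gives the time, the measured TCP pose, the force and the opening at its end, in the units of the state.
- manip.sense(): the state, without advancing time (a new reading comes with each control period).
- manip.camera(name): name is "side" or "top" or "wrist"; returns a dict with "image" (384x512x3 uint8, red, green, blue), "K" (3x3 intrinsics, pixels), "D" ([k1, k2, p1, p2, k3] as OpenCV has them; the pictures are not rectified), "position" and "attitude" of the camera in the world; the wrist camera has in their place "mount" (4x4, takes a point from camera to tool coordinates, whose origin is the TCP and whose axes are the tool frame's). Camera axes: x right, y down, z forward; pixel columns grow to the right and rows downward; lengths in mm; the calibration is good to about 2 mm. A picture is of the moment at which its call begins: read the wrist's pose just before it. There is no depth.
- manip.hand_in(): hands the job in, once; it reports no verdict.
Trained networks look in the newest picture that a camera, given by its name, has taken for a name from the list of things; names that differ only in an ending like _2 or _b are one class to them, and where a whole thing is asked for, a point or a joint stands for the part that bears it (a point fixed in the world has none). Each returns a list of dicts, best first, with "confidence" (0 to 1); they miss things now and then, are a little off and sometimes report something else, mostly with a low value. They report only what shows in the picture. A call takes as long as a camera call.
- manip.find_in(label, camera): "xyz" ([x, y, z] in mm, in the coordinates of the camera as it stood for that picture, good to about 4 mm: the middle of the surface that is visible of it).
- manip.cut_out(label, camera): "region" (384x512 bool, what is visible of it).
The state is a dict: "time": time; "joints": joint angles; "qd": joint speeds; "tau": joint torques, N m; "tool_pos": TCP position; "tcp_rot": TCP orientation; "contact_force": force on the tool from outside, world axes, zero at the start; "wrist_torque": the same for the moment, N m; "grip_width": opening from 0.0 (shut) to 1.0 (fully open).
Only numpy, scipy, OpenCV 4.12 (cv2) and the standard library are available. Lean on these libraries where they do the work, as an engineer would, in place of code of your own. Each camera call takes 0.05 s, during which the arm holds its last target. There are 200 camera calls.

## Working session

There is one attempt and no reset: what is moved stays moved. The work goes in short steps, Python scripts to look and compute and a shell command to move; the robot and the scene stay as the last step left them, time stands still between calls to the robot, and variables do not carry over. Pictures are saved under pics/ and viewed, about 8 in all and at most 12, crops included, and the job is handed in when it is done.

```bash
ls; mkdir -p pics; cat > h.py <<'E'
import numpy as np, cv2
from rig import manip
np.set_printoptions(precision=4, suppress=True)
def shot(cam, fn=None):
    s=manip.sense(); c=manip.camera(cam)
    if fn: cv2.imwrite('pics/'+fn, c['image'][:,:,::-1])
    if cam=='wrist':
        T=np.eye(4); T[:3,:3]=np.array(s['tcp_rot']).reshape(3,3); T[:3,3]=s['tool_pos']
        T=T@np.array(c['mount'])
    else:
        T=np.eye(4); A=np.array(c['attitude'])
        T[:3,:3]=A.reshape(3,3); T[:3,3]=c['position']
    return c,T
def w(T,p): return T[:3,:3]@np.array(p)+T[:3,3]
def ray(c,T,uv,z):
    n=cv2.undistortPoints(np.array(uv,float).reshape(-1,1,2),np.array(c['K']),np.array(c['D'])).reshape(-1,2)
    d=np.c_[n,np.ones(len(n))]@T[:3,:3].T
    return T[:3,3]+d*((z-T[2,3])/d[:,2])[:,None]
def proj(c,T,P):
    R=T[:3,:3].T; t=-R@T[:3,3]
    return cv2.projectPoints(np.array(P,float).reshape(-1,1,3),cv2.Rodrigues(R)[0],t,np.array(c['K']),np.array(c['D']))[0].reshape(-1,2)
E
python3 - <<'E'
from h import *
s=manip.sense()
print(s['tool_pos'],np.array(s['tcp_rot']),s['grip_width'],s['time'])
for cam in ['top','side']:
    c,T=shot(cam,cam+'0.png'); print(cam,T)
    for n in ['cell','pack_a','cell_rack','tester','lever','lever_pad','guard','guard_top','module_back','reel','side_cutters']:
        print(n,[(np.round(w(T,d['xyz'])),round(d['confidence'],2)) for d in manip.find_in(n,cam)[:3]])
E
```

```text
pics
[ 173.6821 -599.9839  231.6094] [[-0.9605 -0.0005  0.2781]
 [-0.2781  0.0014 -0.9605]
 [ 0.0001 -1.     -0.0014]] 1.0013088976882045 0.0
top [[  0.1919  -0.9566   0.2194 362.4835]
 [ -0.9814  -0.187    0.0429  94.7926]
 [  0.      -0.2236  -0.9747 990.1051]
 [  0.       0.       0.       1.    ]]
cell [(array([459., 304.,  18.]), 0.85)]
pack_a [(array([494., 306.,  23.]), 0.85), (array([418., 299.,  24.]), 0.75)]
cell_rack [(array([452., 302.,   0.]), 0.88), (array([496., 307.,  22.]), 0.56)]
tester [(array([521., -37.,  11.]), 0.6)]
lever [(array([606., -48., 146.]), 0.78), (array([516.,  41.,  18.]), 0.55)]
lever_pad [(array([612., -53., 145.]), 0.8)]
guard [(array([512.,  39.,  19.]), 0.8), (array([670.,  78.,  29.]), 0.33), (array([521., -35.,  16.]), 0.33)]
guard_top [(array([512.,  40.,  18.]), 0.74), (array([611., -50., 145.]), 0.22)]
module_back [(array([615., 214.,  27.]), 0.61), (array([670.,  73.,  26.]), 0.55)]
reel [(array([667.,  78.,  28.]), 0.89), (array([528., -38.,  13.]), 0.63)]
side_cutters [(array([612., 326.,  11.]), 0.76)]
side [[ -0.9926  -0.0693   0.1001 441.5737]
 [ -0.121    0.6507  -0.7496 785.0704]
 [ -0.0132  -0.7562  -0.6542 691.0705]
 [  0.       0.       0.       1.    ]]
cell [(array([458., 310.,  11.]), 0.96)]
pack_a [(array([495., 318.,  25.]), 0.85), (array([417., 306.,  24.]), 0.72)]
cell_rack [(array([452., 332.,   2.]), 0.71), (array([528.,  62.,  71.]), 0.5)]
tester [(array([523.,  59.,  71.]), 0.61)]
lever [(array([606., -36., 144.]), 0.82)]
lever_pad [(array([612., -40., 142.]), 0.75)]
guard [(array([514.,  65.,  86.]), 0.73)]
guard_top [(array([509.,  62.,  80.]), 0.92)]
module_back [(array([618., 230.,  31.]), 0.9), (array([521.,  63.,  68.]), 0.37)]
reel [(array([672.,  90.,  26.]), 0.69)]
side_cutters [(array([625., 335.,   7.]), 0.69), (array([621., 231.,  30.]), 0.55)]
```

View pics/top0.png

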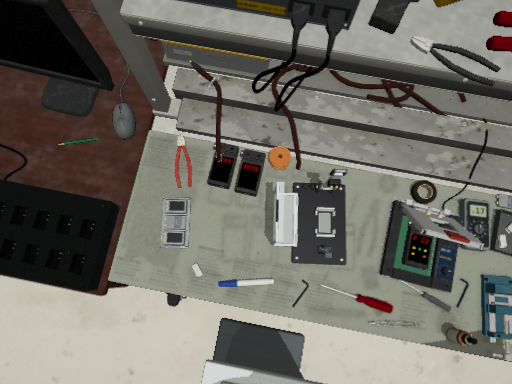

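View pics/side0.png

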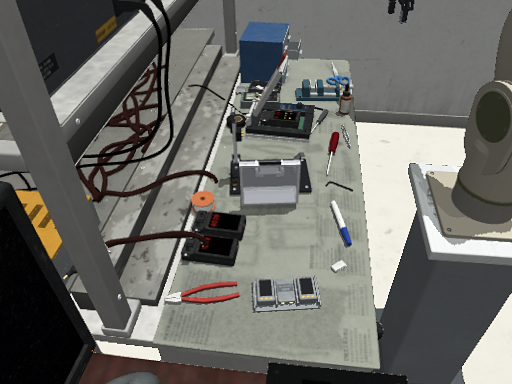

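The rack is at top-image (176,222), left of the tester at (320,224). The tester's lever stands at the far side and its guard stands open at (285,215). The bench between them, around (240,230), is free. I'll move over the tester for wrist views.

```bash
python3 -m pendant '[{"x":-0.042,"y":-0.02,"z":-0.019},{"x":-0.042,"y":-0.02,"z":-0.019},{"x":-0.042,"y":-0.02,"z":-0.019},{"x":-0.042,"y":-0.02,"z":-0.019},{"x":-0.042,"y":-0.02,"z":-0.019}]'
python3 -m pendant '[{"x":-0.032,"y":-0.005,"z":-0.034},{"x":-0.032,"y":-0.005,"z":-0.034},{"x":-0.032,"y":-0.005,"z":-0.034},{"x":-0.032,"y":-0.005,"z":-0.034},{"x":-0.032,"y":-0.005,"z":-0.034},{"x":-0.032,"y":-0.005,"z":-0.034},{"x":-0.014,"z":-0.048},{"x":-0.014,"z":-0.048}]'
python3 -m pendant '[{"x":-0.014,"z":-0.048},{}]'
python3 - <<'E'
from h import *
s=manip.sense(); print(s['joints'],s['tool_pos'])
c,T=shot('wrist','wr1.png'); print(c['mount'],c['K'])
for n in ['tester','nest','lever','lever_pad','guard_top','reel']:
    print(n,[(np.round(w(T,d['xyz'])),round(d['confidence'],2)) for d in manip.find_in(n,'wrist')[:2]])
E
```

```text
[72.5566 19.0308 -3.7065 83.6573  1.2372 77.3425 -5.0715] [ 173.8536 -600.3652  232.4706]
[[  -0.0004    0.9464    0.3231  -84.244 ]
 [   0.0004   -0.3231    0.9464 -141.0635]
 [   1.        0.0005   -0.0002   -1.396 ]
 [   0.        0.        0.        1.    ]] [[279.9791   0.     254.8714]
 [  0.     279.9791 195.2065]
 [  0.       0.       1.    ]]
tester []
nest []
lever []
lever_pad []
guard_top []
reel []$[0]: bad value
$[0]: bad value
$[0]: bad value
```

```bash
python3 -m pendant '[{"x":-0.042,"y":-0.02,"z":-0.019,"wx":0,"wy":0,"wz":0,"gripper":0}]'; python3 -m pendant --help | head -30
python3 -m pendant '[{"x":-0.042,"y":-0.02,"z":-0.019,"gripper":0}]'
```

```text
time: 1.68
tool_pos: [205.5, -571.2, 250.8]
tcp_rot: [[-0.962, -0.003, 0.272], [-0.272, 0.002, -0.962], [0.002, -1.0, -0.003]]
contact_force: [0.4, -0.2, 0.5]
grip_width: 0.997invalid input: not JSON, or not a number
$[0]: bad value
```

```bash
python3 -m pendant '[{"x":-0.042,"y":-0.02,"z":-0.019,"wx":0,"wy":0,"wz":0,"gripper":0},{"x":-0.042,"y":-0.02,"z":-0.019,"wx":0,"wy":0,"wz":0,"gripper":0},{"x":-0.042,"y":-0.02,"z":-0.019,"wx":0,"wy":0,"wz":0,"gripper":0},{"x":-0.042,"y":-0.02,"z":-0.019,"wx":0,"wy":0,"wz":0,"gripper":0},{"x":-0.032,"y":-0.005,"z":-0.034,"wx":0,"wy":0,"wz":0,"gripper":0},{"x":-0.032,"y":-0.005,"z":-0.034,"wx":0,"wy":0,"wz":0,"gripper":0},{"x":-0.032,"y":-0.005,"z":-0.034,"wx":0,"wy":0,"wz":0,"gripper":0},{"x":-0.032,"y":-0.005,"z":-0.034,"wx":0,"wy":0,"wz":0,"gripper":0}]'
python3 -m pendant '[{"x":-0.032,"y":-0.005,"z":-0.034,"wx":0,"wy":0,"wz":0,"gripper":0},{"x":-0.032,"y":-0.005,"z":-0.034,"wx":0,"wy":0,"wz":0,"gripper":0},{"x":-0.014,"y":0,"z":-0.048,"wx":0,"wy":0,"wz":0,"gripper":0},{"x":-0.014,"y":0,"z":-0.048,"wx":0,"wy":0,"wz":0,"gripper":0},{"x":-0.014,"y":0,"z":-0.048,"wx":0,"wy":0,"wz":0,"gripper":0},{"x":0,"y":0,"z":0,"wx":0,"wy":0,"wz":0,"gripper":0}]'
python3 - <<'E'
from h import *
s=manip.sense(); print(s['joints'],s['tool_pos'])
c,T=shot('wrist','wr1.png')
E
```

```text
time: 2.68
tool_pos: [434.8, -283.0, 352.8]
tcp_rot: [[-0.961, 0.0, 0.278], [-0.278, -0.0, -0.961], [-0.0, -1.0, 0.001]]
contact_force: [0.5, -0.8, 0.1]
grip_width: 1.002
time: 3.42
tool_pos: [477.1, -47.1, 363.1]
tcp_rot: [[-0.959, 0.001, 0.285], [-0.285, -0.0, -0.959], [-0.001, -1.0, 0.001]]
contact_force: [-0.4, -0.7, -0.3]
grip_width: 1.001
[ 32.8479  -0.1859 -32.1862  90.3596  -0.091   89.7189 -72.8004] [477.1294 -47.0901 363.0898]
```

View pics/wr1.png

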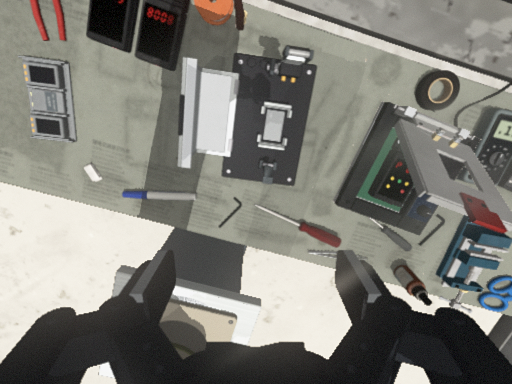

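```bash
python3 -m pendant '[{"x":0,"y":0,"z":-0.02,"wx":0,"wy":0.1,"wz":0,"gripper":0},{"x":0.0,"y":0,"z":-0.03,"wx":0,"wy":0.1,"wz":0,"gripper":0},{"x":0.0095,"y":0,"z":-0.048,"wx":0,"wy":0,"wz":0,"gripper":0},{"x":0.0095,"y":0,"z":-0.048,"wx":0,"wy":0,"wz":0,"gripper":0},{"x":0.0095,"y":0.01,"z":-0.048,"wx":0,"wy":0,"wz":0,"gripper":0},{"x":0.0095,"y":0.03,"z":-0.048,"wx":0,"wy":0,"wz":0,"gripper":0},{"x":0.0095,"y":0.05,"z":-0.04,"wx":0,"wy":0,"wz":0,"gripper":0},{"x":0.0095,"y":0.05,"z":-0.04,"wx":0,"wy":0,"wz":0,"gripper":0}]'
python3 -m pendant '[{"x":0.01,"y":0.04,"z":-0.02,"wx":0,"wy":0,"wz":0,"gripper":0},{"x":0,"y":0,"z":0,"wx":0,"wy":0,"wz":0,"gripper":0}]'
python3 - <<'E'
from h import *
s=manip.sense(); print(s['joints'],s['tool_pos'])
c,T=shot('wrist','wr2.png')
import pickle; pickle.dump((c,T),open('wr2.pkl','wb'))
for n in ['cell','pack_a']:
    print(n,[(np.round(w(T,d['xyz']),1),proj(c,T,w(T,d['xyz'])),round(d['confidence'],2)) for d in manip.find_in(n,'wrist')[:2]])
    for d in manip.cut_out(n,'wrist')[:2]:
        r=d['region'].astype(np.uint8); q=cv2.minAreaRect(cv2.findNonZero(r)); print(q)
im=c['image'][:,:,::-1]; cv2.imwrite('pics/wr2c.png',cv2.resize(im[0:230,150:400],None,fx=2.6,fy=2.6,interpolation=cv2.INTER_CUBIC))
E
```

```text
time: 4.47
tool_pos: [388.5, 261.0, 224.7]
tcp_rot: [[-0.997, 0.002, 0.079], [-0.079, -0.0, -0.997], [-0.002, -1.0, 0.0]]
contact_force: [1.1, 0.2, -0.1]
grip_width: 1.002
time: 4.72
tool_pos: [374.9, 279.6, 183.6]
tcp_rot: [[-0.997, -0.005, 0.083], [-0.083, -0.002, -0.997], [0.005, -1.0, 0.001]]
contact_force: [0.8, 0.1, 0.4]
grip_width: 0.998
[  12.1326    6.1204  -56.2744  107.8013    5.318    69.1261 -131.1254] [374.8622 279.6169 183.5716]
cell [(array([456.5, 306. ,  14.1]), array([[237.6523,  98.9707]]), 0.74)]
((237.47421264648438, 98.06700897216797), (35.158329010009766, 49.928043365478516), 84.47245788574219)
((491.0, 80.0), (160.0, 40.0), 90.0)
pack_a [(array([414.9, 297.6,  24. ]), array([[242.5455, 141.1042]]), 0.94), (array([495.8, 311.7,  21.5]), array([[233.8733,  55.631 ]]), 0.86)]
((240.94668579101562, 137.41392517089844), (32.5023307800293, 48.88930892944336), 84.80557250976562)
((233.41452026367188, 55.19390869140625), (39.189937591552734, 53.89862823486328), 85.71085357666016)
```

View pics/wr2c.png

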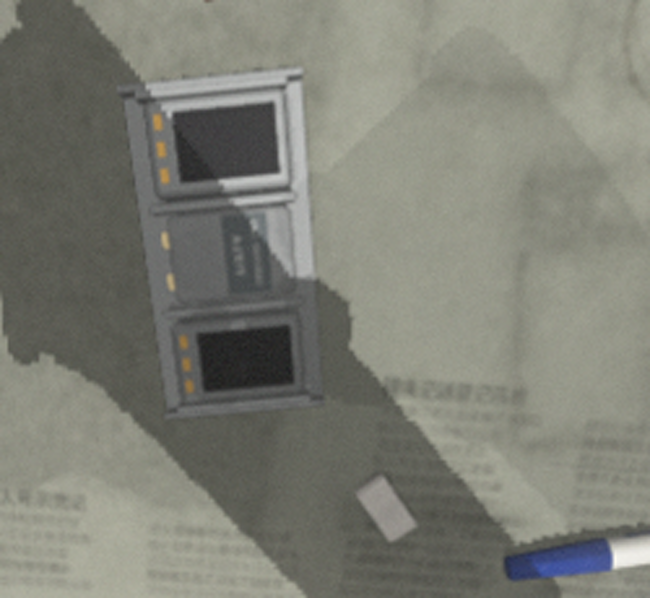

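```bash
python3 - <<'E'
from h import *
import pickle; c,T=pickle.load(open('wr2.pkl','rb'))
def cr(p): return np.array(p,float)/2.6+[150,0]
r=lambda pts,z: ray(c,T,cr(pts),z)
def ang(a): d=a[1]-a[0]; return np.degrees(np.arctan2(d[1],d[0]))
e1=r([(155,205),(290,190)],14); e2=r([(172,312),(300,297)],14); print('ribs',e1,e2,ang(e1),ang(e2))
o=r([(123,90),(301,70),(322,400),(168,415)],8); print('rack outer',o,o.mean(0),np.linalg.norm(np.diff(o,axis=0),axis=1))
print('sides',ang(o[[0,3]]),ang(o[[1,2]]),ang(o[[0,1]]),ang(o[[3,2]]))
print('cell face',r([(170,213),(298,198),(300,293),(178,306)],14))
q=np.array(cv2.boxPoints(((237.474,98.067),(35.158,49.928),84.47)));p=ray(c,T,q,14);print('mask',p,p.mean(0),np.linalg.norm(np.diff(p,axis=0),axis=1))
for q in [((240.947,137.414),(32.50,48.889),84.8),((233.41,55.19),(39.19,53.90),85.7)]:
    p=ray(c,T,np.array(cv2.boxPoints(q)),22);print('pack',p.mean(0),np.linalg.norm(np.diff(p,axis=0),axis=1))
E
```

```text
ribs [[473.3358 335.7378  14.    ]
 [483.2043 283.39    14.    ]] [[433.3354 327.5953  14.    ]
 [443.683  275.6277  14.    ]] -79.3240351803017 -78.73881316672217
rack outer [[512.8354 349.9084   8.    ]
 [525.2181 282.9589   8.    ]
 [401.1704 261.6255   8.    ]
 [388.879  328.4536   8.    ]] [457.0257 305.7366   8.    ] [ 68.085  125.8687  67.9491]
sides -170.1803662927817 -170.24188585332828 -79.52123840788197 -79.57829960001153
cell face [[470.9429 329.7696  14.    ]
 [480.6162 280.0024  14.    ]
 [445.2429 275.779   14.    ]
 [435.9261 325.2301  14.    ]]
mask [[469.5526 334.2822  14.    ]
 [478.4037 283.88    14.    ]
 [444.6494 277.1831  14.    ]
 [435.2634 329.6235  14.    ]] [456.9673 306.2422  14.    ] [51.1734 34.4122 53.2738]
pack [417.9651 299.6197  22.    ] [51.1551 34.0209 53.1549]
pack [495.6262 312.1391  22.    ] [51.1799 33.8596 53.4547]
```

```bash
python3 -m pendant '[{"x":-0.02,"y":0.02,"z":0,"wx":0,"wy":-0.1,"wz":0,"gripper":0.22},{"x":-0.0325,"y":0.04,"z":-0.005,"wx":0,"wy":0,"wz":0,"gripper":0.22},{"x":-0.033,"y":0.04,"z":-0.006,"wx":0,"wy":0,"wz":0,"gripper":0.22},{"x":0,"y":0.02,"z":0,"wx":0,"wy":0,"wz":0,"gripper":0.22},{"x":0,"y":0,"z":0,"wx":0,"wy":0,"wz":0,"gripper":0.22}]'
python3 - <<'E'
from h import *
c,T=shot('wrist','wr3.png')
im=c['image'][:,:,::-1]; cv2.imwrite('pics/wr3c.png',cv2.resize(im,None,fx=1.4,fy=1.4,interpolation=cv2.INTER_CUBIC))
E
```

```text
time: 5.6
tool_pos: [458.2, 303.8, 65.4]
tcp_rot: [[-0.984, -0.002, 0.18], [-0.18, -0.001, -0.984], [0.002, -1.0, 0.001]]
contact_force: [-0.4, 0.5, 0.1]
grip_width: 0.782
```

View pics/wr3c.png

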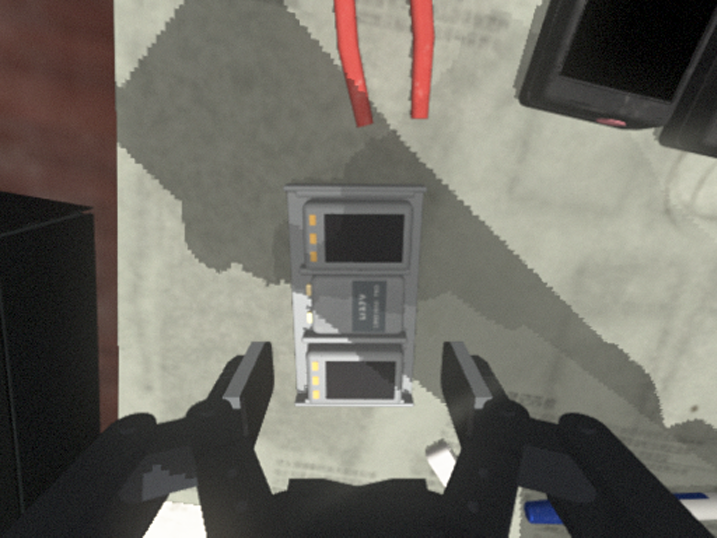

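```bash
python3 -m pendant '[{"x":0.0008,"y":0.02,"z":-0.0024,"wx":0,"wy":0,"wz":0,"gripper":0.22},{"x":0,"y":0.010,"z":0,"wx":0,"wy":0,"wz":0,"gripper":0.22},{"x":0,"y":0.003,"z":0,"wx":0,"wy":0,"wz":0,"gripper":0.22},{"x":0,"y":0,"z":0,"wx":0,"wy":0,"wz":0,"gripper":0.22}]'
python3 -m pendant '[{"x":0,"y":0.002,"z":0,"wx":0,"wy":0,"wz":0,"gripper":0.22},{"x":0,"y":0,"z":0,"wx":0,"wy":0,"wz":0,"gripper":0.22}]'
python3 -m pendant '[{"x":0,"y":0.002,"z":0,"wx":0,"wy":0,"wz":0,"gripper":0.22},{"x":0,"y":0,"z":0,"wx":0,"wy":0,"wz":0,"gripper":0.22}]'
```

```text
time: 6.15
tool_pos: [457.5, 306.7, 33.0]
tcp_rot: [[-0.984, 0.0, 0.181], [-0.181, -0.0, -0.984], [-0.0, -1.0, 0.0]]
contact_force: [-0.4, -0.3, -0.2]
grip_width: 0.784
time: 6.4
tool_pos: [457.6, 306.7, 30.9]
tcp_rot: [[-0.984, 0.0, 0.181], [-0.181, -0.0, -0.984], [-0.0, -1.0, 0.0]]
contact_force: [-0.3, 0.1, -0.1]
grip_width: 0.78
time: 6.65
tool_pos: [457.5, 306.6, 28.7]
tcp_rot: [[-0.984, -0.0, 0.181], [-0.181, -0.0, -0.984], [0.0, -1.0, 0.0]]
contact_force: [0.8, 0.5, 0.1]
grip_width: 0.777
```

```bash
python3 -m pendant '[{"x":0,"y":0.002,"z":0,"wx":0,"wy":0,"wz":0,"gripper":0.22},{"x":0,"y":0,"z":0,"wx":0,"wy":0,"wz":0,"gripper":0.22}]'
python3 -m pendant '[{"x":0,"y":0,"z":0,"wx":0,"wy":0,"wz":0,"gripper":0.5},{"x":0,"y":0,"z":0,"wx":0,"wy":0,"wz":0,"gripper":0.5},{"x":0,"y":0,"z":0,"wx":0,"wy":0,"wz":0,"gripper":0.5},{"x":0,"y":0,"z":0,"wx":0,"wy":0,"wz":0,"gripper":0.5}]'
python3 -m pendant '[{"x":0,"y":-0.02,"z":0,"wx":0,"wy":0,"wz":0,"gripper":0.5},{"x":0,"y":-0.04,"z":0,"wx":0,"wy":0,"wz":0,"gripper":0.5},{"x":0,"y":0,"z":0,"wx":0,"wy":0,"wz":0,"gripper":0.5}]'
python3 - <<'E'
from h import *
c,T=shot('wrist','wr4.png')
im=c['image'][:,:,::-1]; cv2.imwrite('pics/wr4c.png',cv2.resize(im[100:],None,fx=1.5,fy=1.5,interpolation=cv2.INTER_CUBIC))
E
```

```text
time: 6.9
tool_pos: [457.4, 306.6, 26.7]
tcp_rot: [[-0.984, -0.0, 0.181], [-0.181, -0.0, -0.984], [0.0, -1.0, 0.0]]
contact_force: [0.5, 0.1, -0.4]
grip_width: 0.781
time: 7.4
tool_pos: [457.5, 306.7, 26.8]
tcp_rot: [[-0.984, 0.0, 0.181], [-0.181, -0.0, -0.984], [-0.0, -1.0, 0.0]]
contact_force: [0.5, -0.3, 0.4]
grip_width: 0.499
time: 7.78
tool_pos: [459.1, 308.3, 90.9]
tcp_rot: [[-0.983, 0.005, 0.181], [-0.181, 0.003, -0.983], [-0.006, -1.0, -0.002]]
contact_force: [-0.4, 0.9, -0.1]
grip_width: 0.504
```

View pics/wr4c.png

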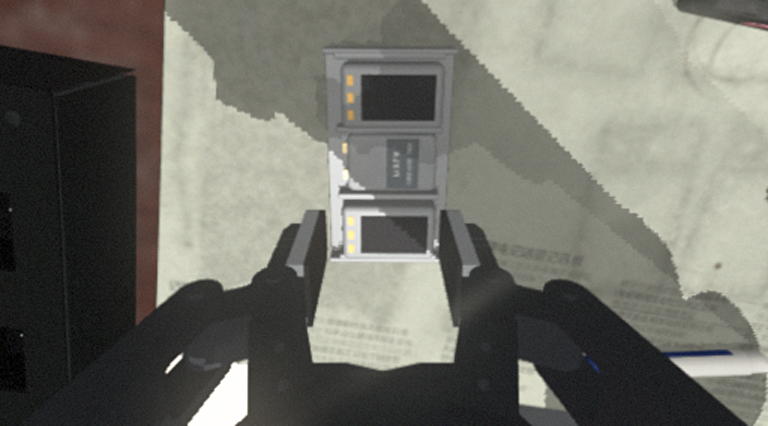

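The jaws reached 0.5 without stopping on the cell, which is still in its pocket, so the tips were above it. I'll go down again by feel.

```bash
python3 -m pendant '[{"x":0,"y":0,"z":0,"wx":0,"wy":0,"wz":0,"gripper":0.25},{"x":0,"y":0.03,"z":0,"wx":0,"wy":0,"wz":0,"gripper":0.25},{"x":0,"y":0.03,"z":0,"wx":0,"wy":0,"wz":0,"gripper":0.25},{"x":0,"y":0.002,"z":0,"wx":0,"wy":0,"wz":0,"gripper":0.25},{"x":0,"y":0,"z":0,"wx":0,"wy":0,"wz":0,"gripper":0.25}]'
python3 -m pendant '[{"x":0,"y":0.002,"z":0,"wx":0,"wy":0,"wz":0,"gripper":0.25},{"x":0,"y":0,"z":0,"wx":0,"wy":0,"wz":0,"gripper":0.25}]'
python3 -m pendant '[{"x":0,"y":0.002,"z":0,"wx":0,"wy":0,"wz":0,"gripper":0.25},{"x":0,"y":0,"z":0,"wx":0,"wy":0,"wz":0,"gripper":0.25}]'
```

```text
time: 8.45
tool_pos: [457.5, 307.0, 25.3]
tcp_rot: [[-0.983, -0.0, 0.181], [-0.181, 0.0, -0.983], [0.0, -1.0, -0.0]]
contact_force: [-0.4, 0.4, 0.8]
grip_width: 0.749
time: 8.7
tool_pos: [457.9, 306.8, 23.4]
tcp_rot: [[-0.984, 0.001, 0.181], [-0.181, 0.0, -0.984], [-0.001, -1.0, -0.0]]
contact_force: [0.2, -0.1, -0.8]
grip_width: 0.749
time: 8.95
tool_pos: [457.5, 306.6, 20.8]
tcp_rot: [[-0.984, 0.0, 0.181], [-0.181, -0.0, -0.984], [-0.0, -1.0, 0.0]]
contact_force: [0.1, -0.4, 0.5]
grip_width: 0.748
```

```bash
python3 -m pendant '[{"x":0,"y":0.002,"z":0,"wx":0,"wy":0,"wz":0,"gripper":0.25},{"x":0,"y":0,"z":0,"wx":0,"wy":0,"wz":0,"gripper":0.25}]' | grep -E 'force|pos'
python3 -m pendant '[{"x":0,"y":0.002,"z":0,"wx":0,"wy":0,"wz":0,"gripper":0.25},{"x":0,"y":0,"z":0,"wx":0,"wy":0,"wz":0,"gripper":0.25}]'| grep -E 'force|pos'
python3 -m pendant '[{"x":0,"y":0.002,"z":0,"wx":0,"wy":0,"wz":0,"gripper":0.25},{"x":0,"y":0,"z":0,"wx":0,"wy":0,"wz":0,"gripper":0.25}]'| grep -E 'force|pos'
```

```text
tool_pos: [457.4, 306.6, 18.6]
contact_force: [0.7, 0.3, 0.2]
tool_pos: [457.4, 306.6, 16.6]
contact_force: [-0.5, -0.1, 0.7]
tool_pos: [457.4, 306.7, 14.7]
contact_force: [0.1, -0.2, 0.5]
```

```bash
python3 -m pendant '[{"x":0,"y":0.002,"z":0,"wx":0,"wy":0,"wz":0,"gripper":0.25},{"x":0,"y":0,"z":0,"wx":0,"wy":0,"wz":0,"gripper":0.25}]' | grep -E 'force|pos'
python3 -m pendant '[{"x":0,"y":0.002,"z":0,"wx":0,"wy":0,"wz":0,"gripper":0.25},{"x":0,"y":0,"z":0,"wx":0,"wy":0,"wz":0,"gripper":0.25}]'| grep -E 'force|pos'
python3 -m pendant '[{"x":0,"y":0.002,"z":0,"wx":0,"wy":0,"wz":0,"gripper":0.25},{"x":0,"y":0,"z":0,"wx":0,"wy":0,"wz":0,"gripper":0.25}]'| grep -E 'force|pos'
python3 - <<'E'
from h import *
c,T=shot('wrist','wr5.png')
im=c['image'][:,:,::-1]; cv2.imwrite('pics/wr5c.png',cv2.resize(im[100:],None,fx=1.5,fy=1.5,interpolation=cv2.INTER_CUBIC))
E
```

```text
tool_pos: [457.5, 306.6, 12.7]
contact_force: [0.1, 0.6, 0.5]
tool_pos: [457.4, 306.6, 10.6]
contact_force: [0.4, -0.2, -0.3]
tool_pos: [457.4, 306.6, 8.7]
contact_force: [-0.4, -0.1, -0.1]
```

View pics/wr5c.png

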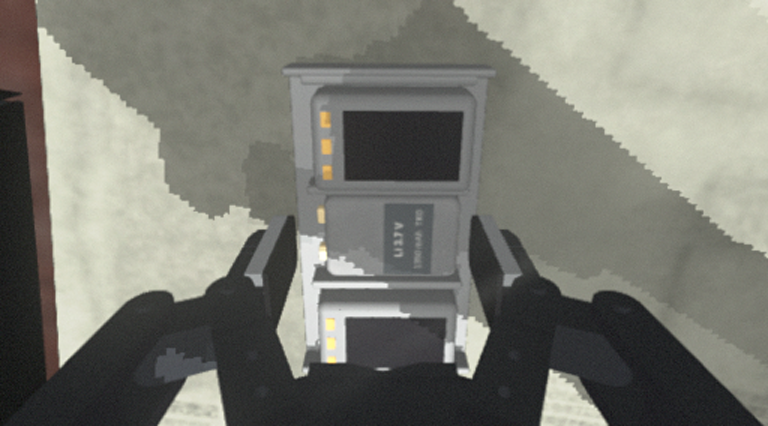

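The tips look level with the tops of the packs, well behind the nominal 25 mm, so I'll keep going down by feel.

```bash
python3 -m pendant '[{"x":0,"y":0.002,"z":0,"wx":0,"wy":0,"wz":0,"gripper":0.25},{"x":0,"y":0,"z":0,"wx":0,"wy":0,"wz":0,"gripper":0.25}]' | grep -E 'force|pos'
python3 -m pendant '[{"x":0,"y":0.0015,"z":0,"wx":0,"wy":0,"wz":0,"gripper":0.25},{"x":0,"y":0,"z":0,"wx":0,"wy":0,"wz":0,"gripper":0.25}]'| grep -E 'force|pos'
python3 -m pendant '[{"x":0,"y":0.0015,"z":0,"wx":0,"wy":0,"wz":0,"gripper":0.25},{"x":0,"y":0,"z":0,"wx":0,"wy":0,"wz":0,"gripper":0.25}]'| grep -E 'force|pos'
python3 -m pendant '[{"x":0,"y":0,"z":0,"wx":0,"wy":0,"wz":0,"gripper":0.45},{"x":0,"y":0,"z":0,"wx":0,"wy":0,"wz":0,"gripper":0.45},{"x":0,"y":0,"z":0,"wx":0,"wy":0,"wz":0,"gripper":0.45}]'| grep -E 'force|pos|width'
```

```text
tool_pos: [457.4, 306.6, 6.6]
contact_force: [0.1, -0.1, -0.0]
tool_pos: [457.4, 306.6, 5.2]
contact_force: [0.8, -0.5, -0.2]
tool_pos: [457.5, 306.6, 3.7]
contact_force: [-0.6, -0.1, 0.6]
tool_pos: [457.7, 306.8, 4.2]
contact_force: [-1.0, -1.2, 5.2]
grip_width: 0.567
```

```bash
python3 -m pendant '[{"x":0,"y":-0.001,"z":0,"wx":0,"wy":0,"wz":0,"gripper":0.7},{"x":0,"y":0,"z":0,"wx":0,"wy":0,"wz":0,"gripper":0.7},{"x":0,"y":0,"z":0,"wx":0,"wy":0,"wz":0,"gripper":0.7}]'| grep -E 'force|pos|width'
```

```text
tool_pos: [457.5, 306.6, 4.7]
contact_force: [-0.3, 1.0, -0.2]
grip_width: 0.56
```

```bash
python3 -m pendant '[{"x":0,"y":-0.01,"z":0,"wx":0,"wy":0,"wz":0,"gripper":0.7},{"x":0,"y":-0.03,"z":0,"wx":0,"wy":0,"wz":0,"gripper":0.7},{"x":0,"y":-0.04,"z":0,"wx":0,"wy":0,"wz":0,"gripper":0.7},{"x":0,"y":0,"z":0,"wx":0,"wy":0,"wz":0,"gripper":0.7}]'| grep -E 'force|pos|width'
python3 - <<'E'
from h import *
s=manip.sense();print(s['joints'])
c,T=shot('wrist','wr6.png')
im=c['image'][:,:,::-1]; a=cv2.resize(im[100:,80:430],None,fx=1.5,fy=1.5,interpolation=cv2.INTER_CUBIC)
b=cv2.resize(cv2.imread('pics/wr1.png')[30:200,200:335],None,fx=2.5,fy=2.5,interpolation=cv2.INTER_CUBIC)
print(a.shape,b.shape)
H=max(a.shape[0],b.shape[0]); o=np.zeros((H,a.shape[1]+b.shape[1]+0,3),np.uint8); o[:a.shape[0],:a.shape[1]]=a; o[:b.shape[0],a.shape[1]:]=b
o=o[:,-798:]; print(o.shape); cv2.imwrite('pics/c6.png',o)
E
```

```text
tool_pos: [459.0, 308.1, 88.3]
contact_force: [1.1, 0.5, -0.9]
grip_width: 0.565
[   3.7571   25.7136  -51.2282  102.3036   22.5233   62.5036 -134.836 ]
(426, 525, 3) (425, 338, 3)
(426, 798, 3)
```

View pics/c6.png

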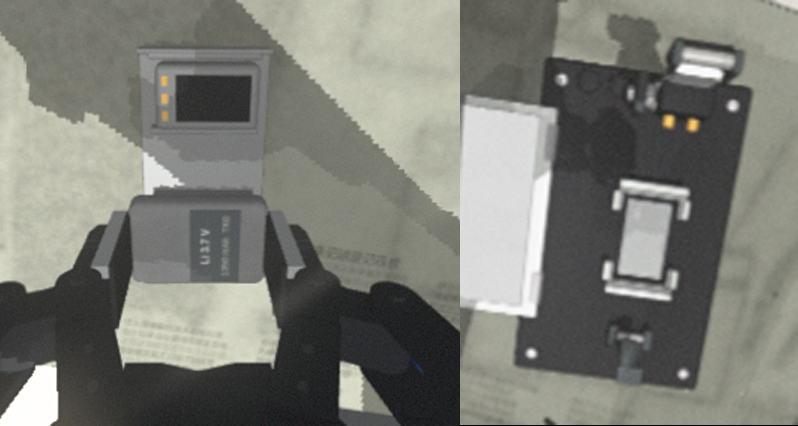

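```bash
cat > t1.py <<'E'
from h import *
# recorded pose of picture wr1
c=manip.camera('wrist')
R=np.array([[-0.959,0.001,0.285],[-0.285,0,-0.959],[-0.001,-1,0.001]]);U,_,V=np.linalg.svd(R);R=U@V
T=np.eye(4);T[:3,:3]=R;T[:3,3]=[477.1294,-47.0901,363.0898];T=T@np.array(c['mount'])
def cr(p): return (np.array(p,float)-[460,0])/2.5+[200,30]
def ang(a,b): d=b-a; return np.degrees(np.arctan2(d[1],d[0]))
P=ray(c,T,cr([(545,57),(750,88),(693,388),(515,366)]),12); print(P)
print('x dir',ang(P[3],P[0]),ang(P[2],P[1]),'y',ang(P[1],P[0]),ang(P[2],P[3]),np.linalg.norm(P-np.roll(P,1,0),axis=1))
S=ray(c,T,cr([(561,79),(734,105),(683,374),(530,353)]),12);print('screws',S,ang(S[3],S[0]),ang(S[2],S[1]),ang(S[1],S[0]))
M=np.array([[102,80],[102,-55],[-102,-55],[-102,80]],float)
mc,pc=M.mean(0),P[:,:2].mean(0)
U,_,V=np.linalg.svd((M-mc).T@(P[:,:2]-pc));Rt=(U@V).T
print('angle',np.degrees(np.arctan2(Rt[1,0],Rt[0,0])),'origin',pc-Rt@mc,'res',P[:,:2]-((M-mc)@Rt.T+pc))
N=ray(c,T,cr([(623,197),(671,203),(660,283),(618,275)]),16);print('nest',N,N.mean(0))
E
python3 t1.py; python3 -c "
from rig import manip;print(manip.sense()['time'])"
```

```text
[[ 614.4529   29.5547   12.    ]
 [ 634.5898 -100.5904   12.    ]
 [ 435.2553 -131.4514   12.    ]
 [ 414.17     -2.133    12.    ]]
x dir 8.99050866994847 8.80065881583808 y 98.79544010045936 99.260568961835 [202.7742 131.6938 201.7093 131.0261]
screws [[ 605.3046   16.5409   12.    ]
 [ 622.4097  -94.2571   12.    ]
 [ 443.2503 -120.9801   12.    ]
 [ 426.6458  -10.0912   12.    ]] 8.478456867146997 8.483550621088012 98.77609719155622
angle 8.935388414065493 origin [526.5585 -63.5033] res [[-0.4421 -1.8138]
 [-1.2734  1.4027]
 [ 0.9163  2.2271]
 [ 0.7992 -1.8161]]
nest [[548.4018 -42.3532  16.    ]
 [553.8711 -74.1922  16.    ]
 [501.487  -83.7735  16.    ]
 [498.4378 -54.2821  16.    ]] [525.5494 -63.6503  16.    ]
12.6
```

```bash
python3 -m pendant '[{"x":0.01,"y":0,"z":0.04,"wx":0,"wy":0,"wz":0,"gripper":0.7},{"x":0.01,"y":0,"z":0.04,"wx":0,"wy":0,"wz":0,"gripper":0.7},{"x":0,"y":0,"z":0.038,"wx":0,"wy":0,"wz":0,"gripper":0.7},{"x":0,"y":0,"z":0,"wx":0,"wy":-0.171,"wz":0,"gripper":0.7},{"x":0,"y":0,"z":0,"wx":0,"wy":-0.171,"wz":0,"gripper":0.7},{"x":0,"y":0,"z":0,"wx":0,"wy":-0.171,"wz":0,"gripper":0.7},{"x":0,"y":0,"z":0,"wx":0,"wy":-0.171,"wz":0,"gripper":0.7},{"x":0,"y":0,"z":0,"wx":0,"wy":-0.171,"wz":0,"gripper":0.7}]'
python3 -m pendant '[{"x":0,"y":0.01,"z":0,"wx":0,"wy":-0.171,"wz":0,"gripper":0.7},{"x":0,"y":0.02,"z":0,"wx":0,"wy":-0.171,"wz":0,"gripper":0.7},{"x":0,"y":0.02,"z":0,"wx":0,"wy":-0.171,"wz":0,"gripper":0.7},{"x":0,"y":0.015,"z":0,"wx":0,"wy":-0.171,"wz":0,"gripper":0.7},{"x":0,"y":0,"z":0,"wx":0,"wy":0,"wz":0,"gripper":0.7}]'
```

```text
time: 13.6
tool_pos: [458.5, 186.7, 83.9]
tcp_rot: [[-0.504, -0.002, 0.864], [-0.864, -0.0, -0.504], [0.001, -1.0, -0.001]]
contact_force: [-0.2, 0.6, 0.1]
grip_width: 0.564
time: 14.22
tool_pos: [457.7, 186.7, 18.2]
tcp_rot: [[0.149, -0.004, 0.989], [-0.989, -0.0, 0.149], [-0.001, -1.0, -0.004]]
contact_force: [-0.1, -0.6, -0.7]
grip_width: 0.565
```

```bash
python3 -m pendant '[{"x":0,"y":0.01,"z":0,"wx":0,"wy":0,"wz":0,"gripper":0.7},{"x":0,"y":0.004,"z":0,"wx":0,"wy":0,"wz":0,"gripper":0.7},{"x":0,"y":0,"z":0,"wx":0,"wy":0,"wz":0,"gripper":0.7}]'
python3 -m pendant '[{"x":0,"y":0.0015,"z":0,"wx":0,"wy":0,"wz":0,"gripper":0.7},{"x":0,"y":0,"z":0,"wx":0,"wy":0,"wz":0,"gripper":0.7}]'|grep -E "pos|for"
python3 -m pendant '[{"x":0,"y":0.001,"z":0,"wx":0,"wy":0,"wz":0,"gripper":0.7},{"x":0,"y":0,"z":0,"wx":0,"wy":0,"wz":0,"gripper":0.7}]'|grep -E "pos|for"
```

```text
time: 14.6
tool_pos: [459.1, 187.0, 5.8]
tcp_rot: [[0.149, -0.0, 0.989], [-0.989, -0.0, 0.149], [0.0, -1.0, -0.0]]
contact_force: [-0.1, 0.3, -0.1]
grip_width: 0.564
tool_pos: [459.3, 187.0, 4.5]
contact_force: [-0.3, -0.1, -1.1]
tool_pos: [459.2, 187.0, 3.3]
contact_force: [-0.6, 0.6, 0.3]
```

```bash
python3 -m pendant '[{"x":0,"y":0.0012,"z":0,"wx":0,"wy":0,"wz":0,"gripper":0.7},{"x":0,"y":0,"z":0,"wx":0,"wy":0,"wz":0,"gripper":0.7}]'|grep -E "pos|for"
python3 -m pendant '[{"x":0,"y":0.001,"z":0,"wx":0,"wy":0,"wz":0,"gripper":0.7},{"x":0,"y":0,"z":0,"wx":0,"wy":0,"wz":0,"gripper":0.7}]'|grep -E "pos|for"
```

```text
tool_pos: [459.1, 187.0, 2.1]
contact_force: [0.2, 0.0, -0.2]
tool_pos: [459.1, 187.0, 1.1]
contact_force: [-0.4, -0.1, -0.6]
```

```bash
python3 -m pendant '[{"x":0,"y":0.0008,"z":0,"wx":0,"wy":0,"wz":0,"gripper":0.7},{"x":0,"y":0,"z":0,"wx":0,"wy":0,"wz":0,"gripper":0.7}]'|grep -E "pos|for"
python3 -m pendant '[{"x":0,"y":0,"z":0,"wx":0,"wy":0,"wz":0,"gripper":0.2},{"x":0,"y":0,"z":0,"wx":0,"wy":0,"wz":0,"gripper":0.2},{"x":0,"y":0,"z":0,"wx":0,"wy":0,"wz":0,"gripper":0.2},{"x":0,"y":-0.02,"z":0,"wx":0,"wy":0,"wz":0,"gripper":0},{"x":0,"y":-0.04,"z":0,"wx":0,"wy":0,"wz":0,"gripper":0},{"x":0,"y":-0.04,"z":0,"wx":0,"wy":0,"wz":0,"gripper":0}]'
python3 - <<'E'
from h import *
c,T=shot('wrist','wr7.png')
import pickle; pickle.dump((c,T),open('wr7.pkl','wb'))
for d in manip.find_in('cell','wrist'): print(w(T,d['xyz']),d['confidence'])
for d in manip.cut_out('cell','wrist'):
    q=cv2.minAreaRect(cv2.findNonZero(d['region'].astype(np.uint8))); p=ray(c,T,cv2.boxPoints(q),9)
    e=np.diff(p,axis=0); print(d['confidence'],q,p.mean(0),np.linalg.norm(e,axis=1),np.degrees(np.arctan2(e[:,1],e[:,0])))
E
```

```text
tool_pos: [459.2, 187.0, 0.3]
contact_force: [0.0, 1.0, 0.2]
time: 16.6
tool_pos: [459.0, 187.4, 102.6]
tcp_rot: [[0.15, 0.0, 0.989], [-0.989, 0.0, 0.15], [-0.0, -1.0, 0.0]]
contact_force: [0.7, -0.3, 0.6]
grip_width: 0.998
[458.4857 190.2784  11.2615] 0.68
[620.4392 156.4979  25.9394] 0.63
0.96 ((253.0, 199.5), (37.0, 58.0), 90.0) [458.2072 187.6522   9.    ] [50.4598 34.97   52.7824] [   8.6833  -79.557  -171.3087]
0.55 ((270.5, 339.0), (36.0, 161.0), 90.0) [499.9181  34.6329   9.    ] [166.9683  48.5777 175.3988] [   8.7973  -75.4002 -171.1648]
```

```bash
python3 -m pendant '[{"x":0,"y":0,"z":0,"wx":0,"wy":0.1745,"wz":0,"gripper":0.4},{"x":0,"y":0,"z":0,"wx":0,"wy":0.1745,"wz":0,"gripper":0.4},{"x":0,"y":0,"z":0,"wx":0,"wy":0.1745,"wz":0,"gripper":0.4},{"x":0,"y":0,"z":0,"wx":0,"wy":0.1745,"wz":0,"gripper":0.4},{"x":0,"y":0,"z":0,"wx":0,"wy":0.1745,"wz":0,"gripper":0.4},{"x":0,"y":0.01,"z":0,"wx":0,"wy":0.1745,"wz":0,"gripper":0.4},{"x":0,"y":0.02,"z":0,"wx":0,"wy":0.1745,"wz":0,"gripper":0.4},{"x":0,"y":0.02,"z":0,"wx":0,"wy":0.1745,"wz":0,"gripper":0.4}]'
python3 -m pendant '[{"x":0,"y":0.01,"z":0,"wx":0,"wy":0.1745,"wz":0,"gripper":0.4},{"x":0,"y":0.02,"z":0,"wx":0,"wy":0,"wz":0,"gripper":0.4},{"x":0,"y":0,"z":0,"wx":0,"wy":0,"wz":0,"gripper":0.4}]'
```

```text
time: 17.75
tool_pos: [458.8, 186.9, 49.6]
tcp_rot: [[-0.95, -0.0, 0.314], [-0.314, -0.0, -0.95], [0.0, -1.0, 0.0]]
contact_force: [0.0, -0.1, 0.7]
grip_width: 0.607
time: 18.12
tool_pos: [457.9, 186.6, 18.7]
tcp_rot: [[-0.988, -0.003, 0.154], [-0.154, -0.001, -0.988], [0.003, -1.0, 0.0]]
contact_force: [0.0, -0.2, -0.1]
grip_width: 0.604
```

```bash
python3 -m pendant '[{"x":-0.0005,"y":0.012,"z":-0.0008,"wx":0,"wy":0,"wz":0,"gripper":0.4},{"x":0,"y":0,"z":0,"wx":0,"wy":0,"wz":0,"gripper":0.4}]' | grep -E "pos|force"
python3 -m pendant '[{"x":0,"y":0.002,"z":0,"wx":0,"wy":0,"wz":0,"gripper":0.9},{"x":0,"y":0,"z":0,"wx":0,"wy":0,"wz":0,"gripper":0.9},{"x":0,"y":0,"z":0,"wx":0,"wy":0,"wz":0,"gripper":0.9},{"x":0,"y":0,"z":0,"wx":0,"wy":0,"wz":0,"gripper":0.9}]'
```

```text
tool_pos: [459.2, 187.8, 7.7]
contact_force: [-0.3, 0.1, -1.1]
time: 18.88
tool_pos: [459.9, 188.1, 6.9]
tcp_rot: [[-0.989, 0.001, 0.15], [-0.15, -0.0, -0.989], [-0.001, -1.0, 0.0]]
contact_force: [-2.7, -0.8, 6.6]
grip_width: 0.368
```

```bash
python3 -m pendant '[{"x":0,"y":-0.01,"z":0,"wx":0,"wy":0,"wz":0,"gripper":0.9},{"x":0,"y":-0.03,"z":0,"wx":0,"wy":0,"wz":0,"gripper":0.9},{"x":0,"y":-0.02,"z":0,"wx":0,"wy":-0.1745,"wz":0,"gripper":0.9},{"x":0,"y":-0.02,"z":0,"wx":0,"wy":-0.1745,"wz":0,"gripper":0.9},{"x":0,"y":-0.02,"z":0,"wx":0,"wy":-0.1745,"wz":0,"gripper":0.9},{"x":0,"y":-0.02,"z":0,"wx":0,"wy":-0.1745,"wz":0,"gripper":0.9},{"x":0,"y":-0.02,"z":0,"wx":0,"wy":-0.1745,"wz":0,"gripper":0.9},{"x":0,"y":-0.02,"z":0,"wx":0,"wy":-0.1745,"wz":0,"gripper":0.9}]'
python3 -m pendant '[{"x":0,"y":-0.02,"z":0,"wx":0,"wy":-0.1745,"wz":0,"gripper":0.9},{"x":0,"y":-0.02,"z":0,"wx":0,"wy":-0.1745,"wz":0,"gripper":0.9},{"x":0,"y":0,"z":0,"wx":0,"wy":-0.1745,"wz":0,"gripper":0.9},{"x":0,"y":0,"z":0,"wx":0,"wy":-0.1745,"wz":0,"gripper":0.9},{"x":0,"y":0,"z":0,"wx":0,"wy":-0.1745,"wz":0,"gripper":0.9},{"x":0,"y":0,"z":0,"wx":0,"wy":-0.1745,"wz":0,"gripper":0.9},{"x":0,"y":0,"z":0,"wx":0,"wy":-0.1745,"wz":0,"gripper":0.9},{"x":0,"y":0,"z":0,"wx":0,"wy":-0.1745,"wz":0,"gripper":0.9}]'
python3 -m pendant '[{"x":0,"y":0,"z":0,"wx":0,"wy":-0.1745,"wz":0,"gripper":0.9},{"x":0,"y":0,"z":0,"wx":0,"wy":-0.1745,"wz":0,"gripper":0.9},{"x":0,"y":0,"z":0,"wx":0,"wy":-0.1745,"wz":0,"gripper":0.9},{"x":0,"y":0,"z":0,"wx":0,"wy":-0.1745,"wz":0,"gripper":0.9},{"x":0,"y":0,"z":0,"wx":0,"wy":0,"wz":0,"gripper":0.9}]'
python3 -c "
from rig import manip;print(manip.sense()['joints'])"
```

```text
time: 19.88
tool_pos: [459.5, 187.9, 167.5]
tcp_rot: [[-0.359, 0.001, 0.933], [-0.933, -0.0, -0.359], [0.0, -1.0, 0.001]]
contact_force: [0.3, -0.1, -0.1]
grip_width: 0.363
time: 20.88
tool_pos: [459.5, 187.8, 206.8]
tcp_rot: [[0.857, 0.0, 0.516], [-0.516, -0.0, 0.857], [0.0, -1.0, -0.0]]
contact_force: [1.2, 0.7, 0.0]
grip_width: 0.364
time: 21.5
tool_pos: [459.5, 187.9, 206.7]
tcp_rot: [[0.989, 0.0, -0.148], [0.148, -0.0, 0.989], [0.0, -1.0, -0.0]]
contact_force: [-0.2, 0.7, -0.3]
grip_width: 0.366
[ 43.08161308  22.16076716 -82.98167095 101.96084166  22.69567715
  76.29019762  53.5247614 ]
```

```bash
python3 -m pendant '[{"x":0.0048,"y":0,"z":-0.043,"wx":0,"wy":0,"wz":0,"gripper":0.9},{"x":0.0048,"y":0,"z":-0.043,"wx":0,"wy":0,"wz":0,"gripper":0.9},{"x":0.0048,"y":0,"z":-0.043,"wx":0,"wy":0,"wz":0,"gripper":0.9},{"x":0.0048,"y":0,"z":-0.043,"wx":0,"wy":0,"wz":0,"gripper":0.9},{"x":0.0048,"y":0,"z":-0.043,"wx":0,"wy":0,"wz":0,"gripper":0.9},{"x":0.0048,"y":0,"z":-0.043,"wx":0,"wy":0,"wz":0,"gripper":0.9},{"x":0,"y":0,"z":0,"wx":0,"wy":0,"wz":0,"gripper":0.9},{"x":0,"y":0,"z":0,"wx":0,"wy":0,"wz":0,"gripper":0.9}]'
python3 - <<'E'
from h import *
s=manip.sense();print(s['joints'],s['tool_pos'])
c,T=shot('wrist','wr8.png')
import pickle; pickle.dump((c,T),open('wr8.pkl','wb'))
for d in manip.cut_out('cell','wrist'):
    r=d['region']; q=cv2.minAreaRect(cv2.findNonZero(r.astype(np.uint8))); print(d['confidence'],q)
im=c['image'][:,:,::-1]; cv2.imwrite('pics/wr8c.png',cv2.resize(im[70:310,130:380],None,fx=2.4,fy=2.4,interpolation=cv2.INTER_CUBIC))
E
```

```text
time: 22.5
tool_pos: [526.3, -62.1, 206.6]
tcp_rot: [[0.989, 0.0, -0.147], [0.147, 0.0, 0.989], [0.0, -1.0, 0.0]]
contact_force: [-0.5, -0.2, -0.6]
grip_width: 0.365
[ 64.7152  26.5748 -78.3466  97.4212  26.5773  78.1526  80.2981] [526.3436 -62.1259 206.5793]
0.78 ((253.5, 252.0), (82.0, 63.0), 90.0)
```

View pics/wr8c.png

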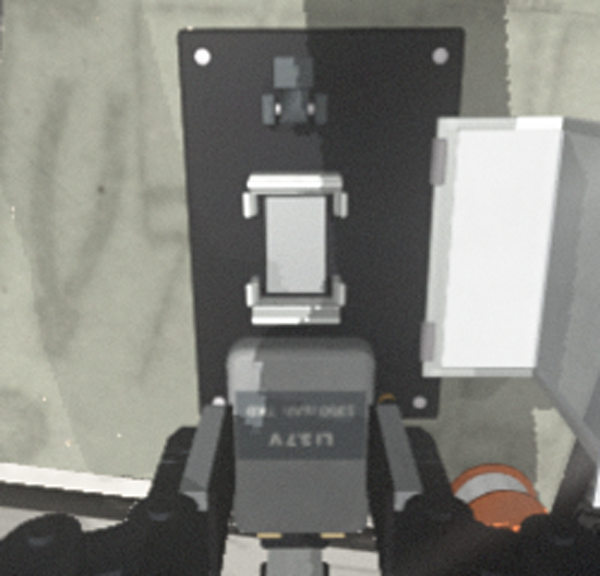

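```bash
cat > t2.py <<'E'
from h import *
import pickle; c,T=pickle.load(open('wr8.pkl','rb'))
cr=lambda p: np.array(p,float)/2.4+[130,70]
r=lambda p,z: ray(c,T,cr(p),z)
th=np.radians(8.7); Rt=np.array([[np.cos(th),-np.sin(th)],[np.sin(th),np.cos(th)]])
tcp=np.array([526.34,-62.13])
def show(n,P):
    L=(P[:,:2]-tcp)@Rt   # tester axes, relative to the TCP
    print(n,L.round(1).tolist(),'mean',L.mean(0).round(1),'mid-range',((L.max(0)+L.min(0))/2).round(1))
show('base corners near x-102',r([(180,30),(464,28)],12))
show('base left edge / right edge',r([(180,30),(203,410),(464,28),(438,417)],12))
show('screws',r([(202,57),(441,55),(219,402),(420,402)],12))
show('floor',r([(264,197),(327,195),(325,293),(268,293)],16))
show('wall tops',r([(247,175),(343,173),(252,323),(341,320)],34))
show('rails outer',r([(243,193),(348,193),(246,283),(346,282)],28))
show('cell',r([(228,350),(374,350),(235,525),(367,525)],209.7))
show('cell ends',r([(300,338),(300,531),(300,540)],209.7))
E
python3 t2.py
```

```text
base corners near x-102 [[-100.5, -53.2], [-100.7, 78.0]] mean [-100.6   12.4] mid-range [-100.6   12.4]
base left edge / right edge [[-100.5, -53.2], [96.1, -52.5], [-100.7, 78.0], [100.9, 78.7]] mean [-1.1 12.7] mid-range [ 0.1 12.7]
screws [[-88.8, -43.7], [-89.2, 68.2], [91.1, -43.4], [91.6, 68.2]] mean [ 1.2 12.3] mid-range [ 1.2 12.3]
floor [[-23.7, -15.8], [-24.5, 15.3], [26.4, 14.8], [26.3, -14.8]] mean [ 1.1 -0.1] mid-range [ 0.9 -0.3]
wall tops [[-37.1, -22.5], [-37.8, 21.9], [36.1, -22.2], [34.7, 22.1]] mean [-1.  -0.2] mid-range [-0.8 -0.2]
rails outer [[-27.7, -25.2], [-27.5, 24.8], [17.1, -25.1], [16.8, 24.7]] mean [-5.3 -0.2] mid-range [-5.3 -0.2]
cell [[-23.5, -14.2], [-23.4, 18.2], [22.6, -14.2], [22.8, 17.9]] mean [-0.4  1.9] mid-range [-0.4  2. ]
cell ends [[-26.3, 1.8], [24.4, 1.6], [27.1, 1.6]] mean [8.4 1.7] mid-range [0.4 1.7]
```

```bash
python3 - <<'E'
from h import *
import pickle; c,T=pickle.load(open('wr8.pkl','rb'))
M=np.array(c['mount']); print(T@np.linalg.inv(M)); print(c['D'])
E
sed -i "s/^cr=/a=np.arctan2(.147,.989);A=np.eye(4);A[:3,:3]=np.array([[np.cos(a),0,-np.sin(a)],[np.sin(a),0,np.cos(a)],[0,-1,0]]);A[:3,3]=[526.34,-62.13,206.6];T=A@np.array(c['mount'])\ncr=/" t2.py; python3 t2.py
python3 - <<'E'
from h import *
for i in range(3):
    s=manip.sense();print(s['time'],s['tool_pos'],np.array(s['tcp_rot'])[:,1],s['joints'][:3])
E
```

```text
[[  0.9891   0.0001  -0.1471 526.3436]
 [  0.1471   0.0003   0.9891 -62.1259]
 [  0.0001  -1.       0.0003 206.5793]
 [  0.       0.       0.       1.    ]]
[0.0204 0.     0.     0.     0.    ]
base corners near x-102 [[-100.5, -53.3], [-100.8, 78.0]] mean [-100.6   12.3] mid-range [-100.6   12.3]
base left edge / right edge [[-100.5, -53.3], [96.0, -52.6], [-100.8, 78.0], [100.9, 78.6]] mean [-1.1 12.7] mid-range [ 0.1 12.7]
screws [[-88.8, -43.8], [-89.2, 68.1], [91.1, -43.5], [91.5, 68.1]] mean [ 1.2 12.2] mid-range [ 1.2 12.2]
floor [[-23.7, -15.9], [-24.6, 15.3], [26.4, 14.7], [26.3, -14.9]] mean [ 1.1 -0.2] mid-range [ 0.9 -0.3]
wall tops [[-37.1, -22.6], [-37.8, 21.9], [36.1, -22.2], [34.7, 22.1]] mean [-1.  -0.2] mid-range [-0.9 -0.3]
rails outer [[-27.7, -25.2], [-27.6, 24.8], [17.1, -25.1], [16.8, 24.6]] mean [-5.4 -0.2] mid-range [-5.3 -0.2]
cell [[-23.5, -14.2], [-23.4, 18.2], [22.6, -14.2], [22.8, 17.9]] mean [-0.4  1.9] mid-range [-0.4  2. ]
cell ends [[-26.3, 1.8], [24.4, 1.6], [27.1, 1.6]] mean [8.4 1.7] mid-range [0.4 1.7]
22.6 [526.3265 -61.5528 206.6299] [ 0.0003 -0.0003 -1.    ] [ 64.6696  26.5535 -78.3732]
22.6 [526.3265 -61.5528 206.6299] [ 0.0003 -0.0003 -1.    ] [ 64.6696  26.5535 -78.3732]
22.6 [526.3265 -61.5528 206.6299] [ 0.0003 -0.0003 -1.    ] [ 64.6696  26.5535 -78.3732]
```

```bash
python3 - <<'E'
from h import *
import pickle
for f in ['wr2','wr7','wr8']:
    c,T=pickle.load(open(f+'.pkl','rb')); print(f,np.array(c['mount']),c['K'][0])
c,T=pickle.load(open('wr8.pkl','rb'))
T0=T@np.linalg.inv(np.array(c['mount'])); print((ray(c,T,[(255.4,255)],209.7)-T0[:3,3])@T0[:3,:3])
E
```

```text
wr2 [[  -0.0004    0.9463    0.3232  -83.9448]
 [   0.0001   -0.3232    0.9463 -141.0701]
 [   1.        0.0004    0.       -1.6389]
 [   0.        0.        0.        1.    ]] [279.9791   0.     254.8714]
wr7 [[  -0.0004    0.9469    0.3215  -84.4446]
 [   0.0015   -0.3215    0.9469 -141.0627]
 [   1.        0.0009   -0.0013    1.1691]
 [   0.        0.        0.        1.    ]] [279.9791   0.     254.8714]
wr8 [[  -0.0004    0.9473    0.3203  -81.7173]
 [  -0.0002   -0.3203    0.9473 -141.0627]
 [   1.        0.0003    0.0003    1.5664]
 [   0.        0.        0.        1.    ]] [279.9791   0.     254.8714]
[[ 0.2788 -3.1201  1.9268]]
```

```bash
python3 -m pendant '[{"x":0.0006,"y":0.03,"z":-0.002,"wx":0,"wy":0,"wz":0,"gripper":0.9},{"x":0,"y":0.045,"z":0,"wx":0,"wy":0,"wz":0,"gripper":0.9},{"x":0,"y":0.045,"z":0,"wx":0,"wy":0,"wz":0,"gripper":0.9},{"x":0,"y":0.03,"z":0,"wx":0,"wy":0,"wz":0,"gripper":0.9},{"x":0,"y":0.01,"z":0,"wx":0,"wy":0,"wz":0,"gripper":0.9},{"x":0,"y":0,"z":0,"wx":0,"wy":0,"wz":0,"gripper":0.9},{"x":0,"y":0,"z":0,"wx":0,"wy":0,"wz":0,"gripper":0.9}]'
python3 - <<'E'
from h import *
P=[]
for i in range(3):
    s=manip.sense(); c=manip.camera('side'); P.append(s['tool_pos'])
print(np.array(P))
c,T=shot('wrist','wr9.png')
import pickle; pickle.dump((c,T),open('wr9.pkl','wb'))
im=c['image'][:,:,::-1]; cv2.imwrite('pics/wr9c.png',cv2.resize(im[90:330,130:380],None,fx=2.4,fy=2.4,interpolation=cv2.INTER_CUBIC))
E
```

```text
time: 23.48
tool_pos: [528.3, -64.6, 47.7]
tcp_rot: [[0.989, 0.002, -0.149], [0.149, -0.0, 0.989], [0.002, -1.0, -0.001]]
contact_force: [0.1, 0.3, 0.1]
grip_width: 0.366
[[528.2572 -64.6227  47.7183]
 [528.2419 -64.7368  47.6529]
 [528.1157 -64.8988  47.4781]]
```

View pics/wr9c.png

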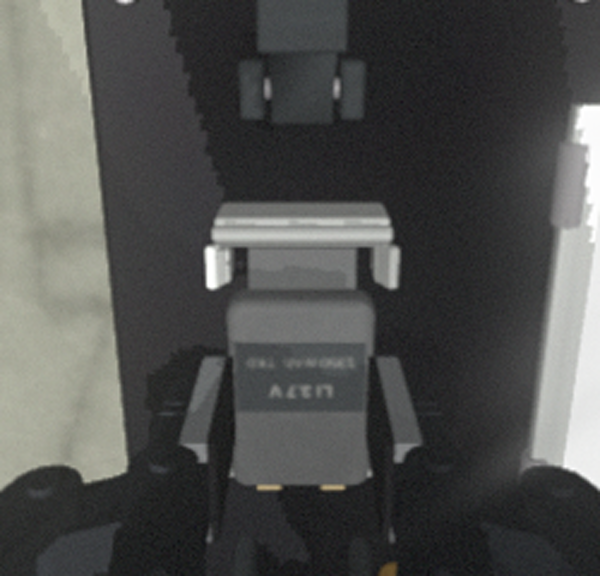

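```bash
python3 - <<'E'
from h import *
import pickle; c,T=pickle.load(open('wr9.pkl','rb'))
cr=lambda p: np.array(p,float)/2.4+[130,90]
T0=T@np.linalg.inv(np.array(c['mount']))
f=lambda n,p,z: print(n,((ray(c,T,cr(p),z)-T0[:3,3])@T0[:3,:3])[:,[0,2]].round(1).tolist())
z=T0[2,3]; print(z)
f('rail ends (x=-17,y+-19..25) z28',[(205,289),(230,280),(400,289),(375,280)],28)
f('wall top edges z34',[(225,203),(385,203),(213,235),(390,235)],34)
f('catch base -63?',[(275,122),(335,122)],12)
f('cell',[(228,310),(374,310),(238,480),(366,480)],z+3.1)
f('cell ends',[(300,290),(300,485),(300,490)],z+3.1)
f('screw holes z12',[(124,0),(581,0)],12)
E
```

```text
47.28747646073694
rail ends (x=-17,y+-19..25) z28 [[-17.6, -22.7], [-20.1, -16.2], [-17.6, 27.3], [-20.1, 20.9]]
wall top edges z34 [[-41.9, -16.0], [-41.9, 21.8], [-34.0, -19.2], [-34.0, 23.3]]
catch base -63? [[-57.9, -4.8], [-57.9, 10.8]]
cell [[-21.5, -14.4], [-21.5, 18.2], [23.6, -13.4], [23.6, 17.8]]
cell ends [[-26.3, 1.7], [25.0, 1.7], [26.5, 1.7]]
screw holes z12 [[-87.3, -41.4], [-87.3, 70.3]]
```

```bash
python3 -m pendant '[{"x":0,"y":0.008,"z":0,"wx":0,"wy":0,"wz":0,"gripper":0.9},{"x":0,"y":0.006,"z":0,"wx":0,"wy":0,"wz":0,"gripper":0.9},{"x":0,"y":0,"z":0,"wx":0,"wy":0,"wz":0,"gripper":0.9}]'| grep -E "pos|force"
python3 -m pendant '[{"x":0,"y":0.004,"z":0,"wx":0,"wy":0,"wz":0,"gripper":0.9},{"x":0,"y":0,"z":0,"wx":0,"wy":0,"wz":0,"gripper":0.9}]'| grep -E "pos|force"
python3 -m pendant '[{"x":0,"y":0.003,"z":0,"wx":0,"wy":0,"wz":0,"gripper":0.9},{"x":0,"y":0,"z":0,"wx":0,"wy":0,"wz":0,"gripper":0.9}]'| grep -E "pos|force"
```

```text
tool_pos: [527.0, -64.7, 31.7]
contact_force: [0.3, 0.7, 0.2]
tool_pos: [527.3, -64.8, 28.1]
contact_force: [-0.5, 0.1, -0.4]
tool_pos: [527.3, -64.8, 25.2]
contact_force: [0.4, 0.1, -0.4]
```

```bash
python3 -m pendant '[{"x":0,"y":0.0012,"z":0,"wx":0,"wy":0,"wz":0,"gripper":0.9},{"x":0,"y":0,"z":0,"wx":0,"wy":0,"wz":0,"gripper":0.9}]'| grep -E "pos|force"
python3 -m pendant '[{"x":0,"y":0.001,"z":0,"wx":0,"wy":0,"wz":0,"gripper":0.9},{"x":0,"y":0,"z":0,"wx":0,"wy":0,"wz":0,"gripper":0.9}]'| grep -E "pos|force"
python3 -m pendant '[{"x":0,"y":0.001,"z":0,"wx":0,"wy":0,"wz":0,"gripper":0.9},{"x":0,"y":0,"z":0,"wx":0,"wy":0,"wz":0,"gripper":0.9}]'| grep -E "pos|force"
```

```text
tool_pos: [527.4, -64.8, 24.1]
contact_force: [-0.5, -0.4, -0.5]
tool_pos: [527.4, -64.8, 23.1]
contact_force: [0.1, 0.3, 0.0]
tool_pos: [527.5, -64.8, 22.9]
contact_force: [-3.5, -1.2, 11.0]
```

```bash
python3 -m pendant '[{"x":0,"y":-0.0006,"z":0,"wx":0,"wy":0,"wz":0,"gripper":0.35},{"x":0,"y":0,"z":0,"wx":0,"wy":0,"wz":0,"gripper":0.35},{"x":0,"y":0,"z":0,"wx":0,"wy":0,"wz":0,"gripper":0.35},{"x":0,"y":-0.01,"z":0,"wx":0,"wy":0,"wz":0,"gripper":0.35},{"x":0,"y":-0.04,"z":0,"wx":0,"wy":0,"wz":0,"gripper":0.35},{"x":0,"y":-0.05,"z":0,"wx":0,"wy":0,"wz":0,"gripper":1},{"x":0,"y":-0.05,"z":0,"wx":0,"wy":0,"wz":0,"gripper":1},{"x":0,"y":-0.03,"z":0,"wx":0,"wy":0,"wz":0,"gripper":1}]'
python3 - <<'E'
from h import *
s=manip.sense();print(s['joints'])
c,T=shot('wrist','wr10.png')
import pickle; pickle.dump((c,T),open('wr10.pkl','wb'))
T0=T@np.linalg.inv(np.array(c['mount']))
for d in manip.cut_out('cell','wrist')[:2]:
    q=cv2.minAreaRect(cv2.findNonZero(d['region'].astype(np.uint8))); p=ray(c,T,cv2.boxPoints(q),26)
    print(d['confidence'],q,p.mean(0),np.linalg.norm(np.diff(p,axis=0),axis=1))
im=c['image'][:,:,::-1]; cv2.imwrite('pics/wr10c.png',cv2.resize(im[60:384,110:430],None,fx=1.8,fy=1.8,interpolation=cv2.INTER_CUBIC))
E
```

```text
time: 26.3
tool_pos: [528.0, -64.3, 205.8]
tcp_rot: [[0.989, 0.002, -0.15], [0.15, -0.001, 0.989], [0.002, -1.0, -0.001]]
contact_force: [-0.9, -0.7, -1.0]
grip_width: 0.013
[ 64.5227  26.4796 -77.8363  97.3437  26.5362  77.8954  80.7544]
0.75 ((253.5, 173.5), (43.0, 29.0), 90.0) [528.8513 -64.3202  26.    ] [33.3159 52.1799 35.0751]
```

View pics/wr10c.png

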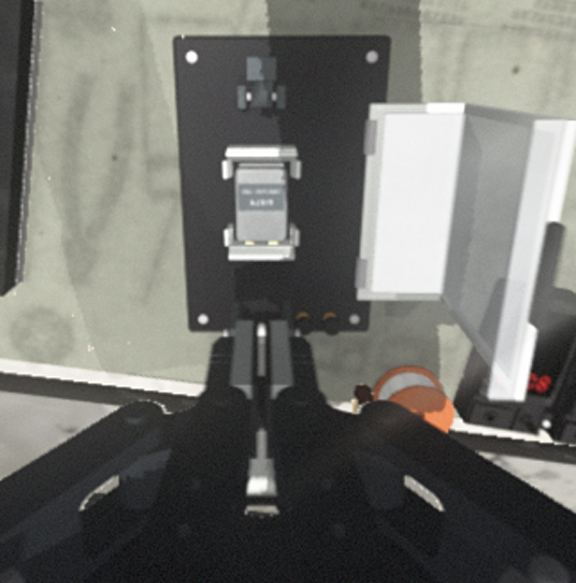

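```bash
python3 - <<'E'
from h import *
c,T=shot('top'); 
for v in (160,140,120,100,70,50):
    print(v,[ray(c,T,[(330,v)],z)[0].round(0)[:2].tolist() for z in (0,100,250,400)])
c,T=shot('side')
for p in [(215,130),(200,150),(180,100),(150,120),(120,100),(150,60),(235,60)]:
    print(p,[ray(c,T,[p],z)[0].round(0)[:2].tolist() for z in (0,100,250,400)])
E
```

```text
160 [[697.0, -57.0], [663.0, -42.0], [612.0, -19.0], [562.0, 4.0]]
140 [[752.0, -49.0], [713.0, -35.0], [654.0, -13.0], [595.0, 9.0]]
120 [[809.0, -41.0], [764.0, -27.0], [696.0, -7.0], [628.0, 14.0]]
100 [[867.0, -32.0], [816.0, -19.0], [739.0, -0.0], [663.0, 19.0]]
70 [[957.0, -19.0], [897.0, -8.0], [807.0, 10.0], [717.0, 27.0]]
50 [[1019.0, -10.0], [952.0, 1.0], [853.0, 16.0], [754.0, 32.0]]
(215, 130) [[713.0, -262.0], [674.0, -110.0], [615.0, 117.0], [556.0, 344.0]]
(200, 150) [[735.0, -155.0], [692.0, -19.0], [629.0, 185.0], [565.0, 389.0]]
(180, 100) [[870.0, -434.0], [808.0, -258.0], [715.0, 7.0], [622.0, 271.0]]
(150, 120) [[932.0, -299.0], [861.0, -142.0], [754.0, 93.0], [648.0, 328.0]]
(120, 100) [[1079.0, -417.0], [987.0, -243.0], [849.0, 18.0], [710.0, 279.0]]
(150, 60) [[1082.0, -748.0], [989.0, -527.0], [850.0, -194.0], [711.0, 139.0]]
(235, 60) [[737.0, -774.0], [694.0, -549.0], [630.0, -210.0], [566.0, 128.0]]
```

```bash
python3 -m pendant '[{"x":0,"y":-0.045,"z":0,"wx":0,"wy":0,"wz":0,"gripper":1},{"x":0.03,"y":0,"z":0,"wx":0,"wy":0,"wz":0,"gripper":1},{"x":0.04,"y":0,"z":0,"wx":0,"wy":0,"wz":0,"gripper":1},{"x":0.042,"y":0,"z":0,"wx":0,"wy":0,"wz":0,"gripper":1},{"x":0,"y":0,"z":0,"wx":0,"wy":0,"wz":0,"gripper":1}]'
python3 -m pendant '[{"x":0,"y":0.03,"z":0,"wx":0,"wy":0,"wz":0,"gripper":1},{"x":0,"y":0.03,"z":0,"wx":0,"wy":0,"wz":0,"gripper":1},{"x":0,"y":0.02,"z":0,"wx":0,"wy":0,"wz":0,"gripper":1},{"x":0,"y":0,"z":0,"wx":0,"wy":0,"wz":0,"gripper":1}]'
python3 - <<'E'
from h import *
s=manip.sense();print(s['joints'])
for cam in ['side','top']:
    c,T=shot(cam,cam+'1.png')
    for n in ['lever_pad']: print(cam,[(w(T,d['xyz']).round(),round(d['confidence'],2)) for d in manip.find_in(n,cam)[:2]])
E
```

```text
time: 27.12
tool_pos: [639.1, -46.4, 245.3]
tcp_rot: [[0.988, -0.003, -0.152], [0.152, 0.002, 0.988], [-0.002, -1.0, 0.002]]
contact_force: [0.2, -0.3, -0.2]
grip_width: 0.001
time: 27.62
tool_pos: [637.1, -48.5, 166.3]
tcp_rot: [[0.989, -0.003, -0.149], [0.149, -0.0, 0.989], [-0.003, -1.0, 0.0]]
contact_force: [-0.3, 0.0, 0.1]
grip_width: 0.0
[ 44.7456  39.4425 -66.3164  83.6836  36.1204  80.4309  75.8937]
side [(array([610., -39., 144.]), 0.66)]
top [(array([611., -50., 144.]), 0.71), (array([518., -35.,  13.]), 0.38)]
```

```bash
python3 -m pendant '[{"x":-0.007,"y":-0.001,"z":0,"wx":0,"wy":0,"wz":0,"gripper":1},{"x":-0.007,"y":-0.001,"z":0,"wx":0,"wy":0,"wz":0,"gripper":1},{"x":-0.015,"y":0,"z":0,"wx":0,"wy":0,"wz":0,"gripper":1},{"x":-0.011,"y":0,"z":0,"wx":0,"wy":0,"wz":0,"gripper":1},{"x":-0.011,"y":0,"z":0,"wx":0,"wy":0,"wz":0,"gripper":1}]'|grep -E "pos|force"
python3 -m pendant '[{"x":-0.011,"y":0.0045,"z":0,"wx":0,"wy":0,"wz":0,"gripper":1},{"x":-0.010,"y":0.0045,"z":0,"wx":0,"wy":0,"wz":0,"gripper":1},{"x":-0.0095,"y":0.0065,"z":0,"wx":0,"wy":0,"wz":0,"gripper":1},{"x":-0.009,"y":0.0065,"z":0,"wx":0,"wy":0,"wz":0,"gripper":1},{"x":0,"y":0,"z":0,"wx":0,"wy":0,"wz":0,"gripper":1}]'|grep -E "pos|force"
python3 - <<'E'
from h import *
for cam in ['side','top']:
    c,T=shot(cam)
    for n in ['lever_pad']: print(cam,[(w(T,d['xyz']).round(),round(d['confidence'],2)) for d in manip.find_in(n,cam)[:2]])
E
```

```text
tool_pos: [587.2, -55.9, 170.0]
contact_force: [2.4, 0.2, -0.5]
tool_pos: [547.9, -61.8, 147.1]
contact_force: [0.9, 0.6, 2.2]
side [(array([552., -48., 110.]), 0.91)]
top [(array([538., -60., 147.]), 0.75)]
```

```bash
python3 -m pendant '[{"x":-0.008,"y":0.0085,"z":0,"wx":0,"wy":0,"wz":0,"gripper":1},{"x":-0.0075,"y":0.0085,"z":0,"wx":0,"wy":0,"wz":0,"gripper":1},{"x":-0.006,"y":0.010,"z":0,"wx":0,"wy":0,"wz":0,"gripper":1},{"x":-0.006,"y":0.0095,"z":0,"wx":0,"wy":0,"wz":0,"gripper":1},{"x":-0.004,"y":0.010,"z":0,"wx":0,"wy":0,"wz":0,"gripper":1},{"x":0,"y":0,"z":0,"wx":0,"wy":0,"wz":0,"gripper":1}]'|grep -E "pos|force"
python3 -m pendant '[{"x":-0.004,"y":0.010,"z":0,"wx":0,"wy":0,"wz":0,"gripper":1},{"x":-0.0025,"y":0.005,"z":0,"wx":0,"wy":0,"wz":0,"gripper":1},{"x":-0.003,"y":0,"z":0,"wx":0,"wy":0,"wz":0,"gripper":1}]'|grep -E "pos|force"
```

```text
tool_pos: [516.9, -66.5, 100.5]
contact_force: [-0.8, -0.2, 5.1]
tool_pos: [508.7, -67.5, 86.5]
contact_force: [3.3, 0.7, 3.0]
```

```bash
python3 -m pendant '[{"x":-0.004,"y":0.004,"z":0,"wx":0,"wy":0,"wz":0,"gripper":1},{"x":-0.004,"y":0.004,"z":0,"wx":0,"wy":0,"wz":0,"gripper":1},{"x":0,"y":0,"z":0,"wx":0,"wy":0,"wz":0,"gripper":1}]'|grep -E "pos|force"
python3 -m pendant '[{"x":0,"y":0.003,"z":0,"wx":0,"wy":0,"wz":0,"gripper":1},{"x":0,"y":0,"z":0,"wx":0,"wy":0,"wz":0,"gripper":1}]'|grep -E "pos|force"
python3 -m pendant '[{"x":0,"y":0.003,"z":0,"wx":0,"wy":0,"wz":0,"gripper":1},{"x":0,"y":0,"z":0,"wx":0,"wy":0,"wz":0,"gripper":1}]'|grep -E "pos|force"
```

```text
tool_pos: [499.6, -69.1, 77.9]
contact_force: [0.1, -0.1, 3.7]
tool_pos: [499.5, -69.1, 74.8]
contact_force: [-1.4, -0.5, 4.8]
tool_pos: [499.9, -69.0, 72.0]
contact_force: [-2.2, -0.9, 5.7]
```

```bash
python3 -m pendant '[{"x":0,"y":0.003,"z":0,"wx":0,"wy":0,"wz":0,"gripper":1},{"x":0,"y":0,"z":0,"wx":0,"wy":0,"wz":0,"gripper":1}]'|grep -E "pos|force"
python3 -m pendant '[{"x":0,"y":0.002,"z":0,"wx":0,"wy":0,"wz":0,"gripper":1},{"x":0,"y":0,"z":0,"wx":0,"wy":0,"wz":0,"gripper":1}]'|grep -E "pos|force"
python3 -m pendant '[{"x":0,"y":0.002,"z":0,"wx":0,"wy":0,"wz":0,"gripper":1},{"x":0,"y":0,"z":0,"wx":0,"wy":0,"wz":0,"gripper":1}]'|grep -E "pos|force"
python3 - <<'E'
from h import *
for cam in ['side','top']:
    c,T=shot(cam)
    for n in ['lever_pad','lever']: print(cam,n,[(w(T,d['xyz']).round(),round(d['confidence'],2)) for d in manip.find_in(n,cam)[:2]])
E
```

```text
tool_pos: [500.1, -68.9, 69.1]
contact_force: [-2.2, -0.9, 4.2]
tool_pos: [500.2, -68.9, 67.2]
contact_force: [-2.8, -0.1, 4.4]
tool_pos: [500.2, -68.9, 65.3]
contact_force: [-1.9, -0.8, 5.8]
side lever_pad [(array([529., -56.,  57.]), 0.5)]
side lever [(array([526., -54.,  54.]), 0.81)]
top lever_pad [(array([570., -58.,  53.]), 0.63)]
top lever [(array([565., -55.,  52.]), 0.61)]
```

```bash
python3 -m pendant '[{"x":0,"y":0.0015,"z":0,"wx":0,"wy":0,"wz":0,"gripper":1},{"x":0,"y":0,"z":0,"wx":0,"wy":0,"wz":0,"gripper":1}]'|grep -E "pos|force"
python3 -m pendant '[{"x":0,"y":0.0015,"z":0,"wx":0,"wy":0,"wz":0,"gripper":1},{"x":0,"y":0,"z":0,"wx":0,"wy":0,"wz":0,"gripper":1}]'|grep -E "pos|force"
python3 -m pendant '[{"x":0,"y":0.0015,"z":0,"wx":0,"wy":0,"wz":0,"gripper":1},{"x":0,"y":0,"z":0,"wx":0,"wy":0,"wz":0,"gripper":1}]'|grep -E "pos|force"
```

```text
tool_pos: [500.2, -68.9, 64.4]
contact_force: [-7.8, -1.3, 16.2]
tool_pos: [500.1, -68.9, 63.4]
contact_force: [-10.5, -1.8, 23.9]
tool_pos: [500.0, -69.0, 62.2]
contact_force: [-13.9, -1.1, 30.3]
```

```bash
python3 -m pendant '[{"x":0,"y":0.0015,"z":0,"wx":0,"wy":0,"wz":0,"gripper":1},{"x":0,"y":0,"z":0,"wx":0,"wy":0,"wz":0,"gripper":1}]'|grep -E "pos|force"
python3 -m pendant '[{"x":0.001,"y":-0.006,"z":0,"wx":0,"wy":0,"wz":0,"gripper":1},{"x":0,"y":0,"z":0,"wx":0,"wy":0,"wz":0,"gripper":1}]'|grep -E "pos|force"
python3 -m pendant '[{"x":0,"y":-0.003,"z":0,"wx":0,"wy":0,"wz":0,"gripper":1},{"x":0,"y":0,"z":0,"wx":0,"wy":0,"wz":0,"gripper":1}]'|grep -E "pos|force"
```

```text
tool_pos: [501.7, -68.7, 61.0]
contact_force: [-6.8, -0.6, 27.8]
tool_pos: [502.3, -68.7, 66.0]
contact_force: [1.5, 0.8, 4.1]
tool_pos: [501.9, -68.7, 68.7]
contact_force: [3.5, 0.3, 2.9]
```

```bash
python3 -m pendant '[{"x":0,"y":0.006,"z":0,"wx":0,"wy":0,"wz":0,"gripper":1},{"x":0,"y":0.003,"z":0,"wx":0,"wy":0,"wz":0,"gripper":1},{"x":0,"y":0,"z":0,"wx":0,"wy":0,"wz":0,"gripper":1}]'|grep -E "pos|force"
python3 -m pendant '[{"x":0,"y":0.0015,"z":0,"wx":0,"wy":0,"wz":0,"gripper":1},{"x":0,"y":0,"z":0,"wx":0,"wy":0,"wz":0,"gripper":1}]'|grep -E "pos|force"
python3 -m pendant '[{"x":0,"y":0.0015,"z":0,"wx":0,"wy":0,"wz":0,"gripper":1},{"x":0,"y":0,"z":0,"wx":0,"wy":0,"wz":0,"gripper":1}]'|grep -E "pos|force"
python3 -m pendant '[{"x":0,"y":0.0015,"z":0,"wx":0,"wy":0,"wz":0,"gripper":1},{"x":0,"y":0,"z":0,"wx":0,"wy":0,"wz":0,"gripper":1}]'|grep -E "pos|force"
```

```text
tool_pos: [502.6, -68.5, 61.2]
contact_force: [-5.8, -0.8, 33.2]
tool_pos: [502.1, -68.6, 58.4]
contact_force: [3.1, 0.5, 5.0]
tool_pos: [501.9, -68.6, 56.5]
contact_force: [3.2, 0.5, 5.6]
tool_pos: [501.8, -68.7, 55.0]
contact_force: [2.9, -0.5, 7.8]
```

```bash
python3 -m pendant '[{"x":0,"y":0.001,"z":0,"wx":0,"wy":0,"wz":0,"gripper":1},{"x":0,"y":0,"z":0,"wx":0,"wy":0,"wz":0,"gripper":1}]'|grep -E "pos|force"
python3 -m pendant '[{"x":0,"y":-0.003,"z":0,"wx":0,"wy":0,"wz":0,"gripper":1},{"x":0,"y":0,"z":0,"wx":0,"wy":0,"wz":0,"gripper":1}]'|grep -E "pos|force"
python3 -m pendant '[{"x":0,"y":-0.003,"z":0,"wx":0,"wy":0,"wz":0,"gripper":1},{"x":0,"y":0,"z":0,"wx":0,"wy":0,"wz":0,"gripper":1}]'|grep -E "pos|force"
```

```text
tool_pos: [501.7, -68.7, 54.0]
contact_force: [1.1, -0.4, 7.4]
tool_pos: [501.0, -68.8, 56.6]
contact_force: [0.5, 0.1, 5.4]
tool_pos: [500.7, -68.9, 59.5]
contact_force: [0.5, -1.0, 0.1]
```

```bash
python3 -m pendant '[{"x":0,"y":-0.03,"z":0,"wx":0,"wy":0,"wz":0,"gripper":1},{"x":0,"y":-0.045,"z":0,"wx":0,"wy":0,"wz":0,"gripper":1},{"x":0,"y":-0.045,"z":0,"wx":0,"wy":0.1745,"wz":0,"gripper":1},{"x":0,"y":0,"z":0,"wx":0,"wy":0.1745,"wz":0,"gripper":1},{"x":0,"y":0,"z":0,"wx":0,"wy":0.1745,"wz":0,"gripper":1},{"x":0,"y":0,"z":0,"wx":0,"wy":0.1745,"wz":0,"gripper":1},{"x":0,"y":0,"z":0,"wx":0,"wy":0.1745,"wz":0,"gripper":1},{"x":0,"y":0,"z":0,"wx":0,"wy":0.1745,"wz":0,"gripper":1}]'
python3 -m pendant '[{"x":0,"y":0,"z":0,"wx":0,"wy":0.1745,"wz":0,"gripper":1},{"x":0,"y":0,"z":0,"wx":0,"wy":0.1745,"wz":0,"gripper":1},{"x":0,"y":0,"z":0,"wx":0,"wy":0.1745,"wz":0,"gripper":1},{"x":0,"y":0,"z":0,"wx":0,"wy":0,"wz":0,"gripper":1}]'
python3 - <<'E'
from h import *
s=manip.sense();print(s['joints'])
c0,T0=shot('wrist','wr11.png')
for cam in ['side','top']:
    c,T=shot(cam,cam+'2.png')
    for n in ['lever_pad','guard_top']: print(cam,n,[(w(T,d['xyz']).round(),round(d['confidence'],2)) for d in manip.find_in(n,cam)[:2]])
a=cv2.imread('pics/side2.png')[130:220,210:330]; b=cv2.imread('pics/wr11.png')[:260]
a=cv2.resize(a,None,fx=3.3,fy=3.3,interpolation=cv2.INTER_CUBIC); b=cv2.resize(b,(590,300))
o=np.zeros((600,600,3),np.uint8); o[:297,:396]=a; o[300:600,:590]=b; cv2.imwrite('pics/chk.png',o)
E
```

```text
time: 36.7
tool_pos: [500.8, -68.8, 179.4]
tcp_rot: [[0.619, -0.001, 0.785], [-0.785, -0.0, 0.619], [-0.0, -1.0, -0.001]]
contact_force: [-0.8, -0.3, 0.1]
grip_width: -0.004
time: 37.2
tool_pos: [500.9, -68.8, 179.5]
tcp_rot: [[0.151, -0.001, 0.989], [-0.989, -0.001, 0.151], [0.0, -1.0, -0.001]]
contact_force: [-0.1, -0.1, 0.4]
grip_width: -0.0
[ 57.5847  14.7382 -61.4865 103.0881  13.7612  70.3308   0.8471]
side lever_pad [(array([530., -60.,  48.]), 0.53), (array([514.,  63.,  59.]), 0.41)]
side guard_top [(array([510.,  66.,  82.]), 0.78)]
top lever_pad [(array([538., -58.,  47.]), 0.61)]
top guard_top [(array([512.,  41.,  20.]), 0.91)]
```

View pics/chk.png

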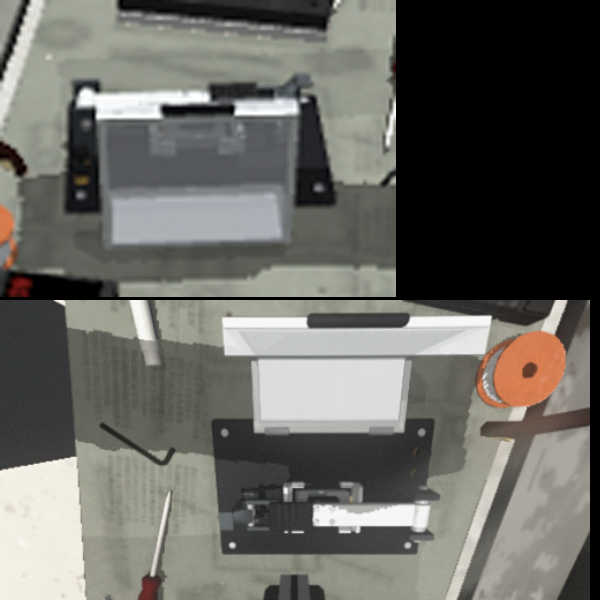

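The lever lies level in its catch and the guard stands open. Next I go round to the guard's outer side and push it shut.

```bash
python3 -m pendant '[{"x":-0.04,"y":-0.01,"z":0.008,"wx":0,"wy":0,"wz":0,"gripper":1},{"x":-0.04,"y":0,"z":0.008,"wx":0,"wy":0,"wz":0,"gripper":1},{"x":-0.04,"y":0,"z":0.008,"wx":0,"wy":0,"wz":0,"gripper":1},{"x":-0.035,"y":0,"z":0.007,"wx":0,"wy":0,"wz":0,"gripper":1},{"x":0,"y":0,"z":0,"wx":0,"wy":0,"wz":0,"gripper":1}]'
python3 -m pendant '[{"x":0,"y":0.03,"z":0,"wx":0,"wy":0,"wz":0,"gripper":1},{"x":0,"y":0.03,"z":0,"wx":0,"wy":0,"wz":0,"gripper":1},{"x":0,"y":0.012,"z":0,"wx":0,"wy":0,"wz":0,"gripper":1},{"x":0,"y":0,"z":0,"wx":0,"wy":0,"wz":0,"gripper":1}]'
```

```text
time: 38.17
tool_pos: [508.3, 92.4, 190.0]
tcp_rot: [[0.155, 0.0, 0.988], [-0.988, 0.001, 0.155], [-0.001, -1.0, 0.0]]
contact_force: [-0.3, -0.1, -0.8]
grip_width: -0.0
time: 38.67
tool_pos: [508.5, 88.7, 117.6]
tcp_rot: [[0.149, -0.001, 0.989], [-0.989, 0.0, 0.149], [-0.0, -1.0, -0.001]]
contact_force: [0.2, 0.8, 1.0]
grip_width: 0.002
```

```bash
python3 -m pendant '[{"x":0.010,"y":0,"z":0,"wx":0,"wy":0,"wz":0,"gripper":1},{"x":0.0105,"y":0,"z":0,"wx":0,"wy":0,"wz":0,"gripper":1},{"x":0.0105,"y":-0.0045,"z":0,"wx":0,"wy":0,"wz":0,"gripper":1},{"x":0.0105,"y":-0.004,"z":0,"wx":0,"wy":0,"wz":0,"gripper":1},{"x":0,"y":0,"z":0,"wx":0,"wy":0,"wz":0,"gripper":1}]'|grep -E "pos|force"
python3 -m pendant '[{"x":0.011,"y":-0.003,"z":0,"wx":0,"wy":0,"wz":0,"gripper":1},{"x":0.011,"y":-0.0015,"z":0,"wx":0,"wy":0,"wz":0,"gripper":1},{"x":0.011,"y":0,"z":0,"wx":0,"wy":0,"wz":0,"gripper":1},{"x":0.011,"y":0,"z":0,"wx":0,"wy":0,"wz":0,"gripper":1},{"x":0.011,"y":0.002,"z":0,"wx":0,"wy":0,"wz":0,"gripper":1},{"x":0.011,"y":0.0025,"z":0,"wx":0,"wy":0,"wz":0,"gripper":1},{"x":0,"y":0,"z":0,"wx":0,"wy":0,"wz":0,"gripper":1}]'|grep -E "pos|force"
```

```text
tool_pos: [515.3, 46.7, 126.6]
contact_force: [0.1, -0.3, 0.6]
tool_pos: [524.7, -18.4, 125.8]
contact_force: [0.4, -0.6, 0.0]
```

```bash
python3 - <<'E'
from h import *
for cam in ['side','top']:
    c,T=shot(cam)
    print(cam,[(w(T,d['xyz']).round(),round(d['confidence'],2)) for d in manip.find_in('guard_top',cam)[:2]])
E
python3 -m pendant '[{"x":0.0105,"y":0.0045,"z":0,"wx":0,"wy":0,"wz":0,"gripper":1},{"x":0.010,"y":0.0045,"z":0,"wx":0,"wy":0,"wz":0,"gripper":1}]'
```

```text
side [(array([517.,   8.,  93.]), 0.93)]
top [(array([506.,  15.,  88.]), 0.71)]
time: 40.62
tool_pos: [528.1, -38.2, 117.0]
tcp_rot: [[0.149, 0.0, 0.989], [-0.989, -0.0, 0.149], [0.0, -1.0, 0.0]]
contact_force: [0.2, 0.4, -0.4]
grip_width: -0.005
```

```bash
python3 -m pendant '[{"x":0.0095,"y":0.006,"z":0,"wx":0,"wy":0,"wz":0,"gripper":1},{"x":0.009,"y":0.0065,"z":0,"wx":0,"wy":0,"wz":0,"gripper":1},{"x":0.006,"y":0.006,"z":0,"wx":0,"wy":0,"wz":0,"gripper":1},{"x":0.006,"y":0.006,"z":0,"wx":0,"wy":0,"wz":0,"gripper":1},{"x":0.005,"y":0.005,"z":0,"wx":0,"wy":0,"wz":0,"gripper":1},{"x":0,"y":0,"z":0,"wx":0,"wy":0,"wz":0,"gripper":1}]'|grep -E "pos|force"
python3 -m pendant '[{"x":0.005,"y":0.004,"z":0,"wx":0,"wy":0,"wz":0,"gripper":1},{"x":0,"y":0,"z":0,"wx":0,"wy":0,"wz":0,"gripper":1}]'|grep -E "pos|force"
python3 -m pendant '[{"x":0.003,"y":0.002,"z":0,"wx":0,"wy":0,"wz":0,"gripper":1},{"x":0,"y":0,"z":0,"wx":0,"wy":0,"wz":0,"gripper":1}]'|grep -E "pos|force"
```

```text
tool_pos: [532.8, -72.7, 87.2]
contact_force: [-0.2, -0.7, -0.5]
tool_pos: [533.8, -77.9, 83.5]
contact_force: [-0.2, 0.9, 0.7]
tool_pos: [534.3, -80.7, 81.7]
contact_force: [-0.2, 0.5, -0.0]
```

```bash
python3 -m pendant '[{"x":0.002,"y":0.002,"z":0,"wx":0,"wy":0,"wz":0,"gripper":1},{"x":0,"y":0,"z":0,"wx":0,"wy":0,"wz":0,"gripper":1}]'|grep -E "pos|force"
python3 -m pendant '[{"x":0.002,"y":0.0015,"z":0,"wx":0,"wy":0,"wz":0,"gripper":1},{"x":0,"y":0,"z":0,"wx":0,"wy":0,"wz":0,"gripper":1}]'|grep -E "pos|force"
python3 -m pendant '[{"x":0,"y":0.0015,"z":0,"wx":0,"wy":0,"wz":0,"gripper":1},{"x":0,"y":0,"z":0,"wx":0,"wy":0,"wz":0,"gripper":1}]'|grep -E "pos|force"
```

```text
tool_pos: [534.6, -82.6, 79.6]
contact_force: [-0.3, -0.8, 0.4]
tool_pos: [534.9, -84.6, 78.1]
contact_force: [0.6, -1.1, 0.3]
tool_pos: [535.1, -84.6, 77.2]
contact_force: [-2.2, -0.4, 6.3]
```

Force is building, so the panel is nearing its stop. I'll press a little more to confirm it's fully shut.

```bash
python3 -m pendant '[{"x":0,"y":0.0015,"z":0,"wx":0,"wy":0,"wz":0,"gripper":1},{"x":0,"y":0,"z":0,"wx":0,"wy":0,"wz":0,"gripper":1}]'|grep -E "pos|force"
python3 -m pendant '[{"x":0,"y":0.0015,"z":0,"wx":0,"wy":0,"wz":0,"gripper":1},{"x":0,"y":0,"z":0,"wx":0,"wy":0,"wz":0,"gripper":1}]'|grep -E "pos|force"
python3 -m pendant '[{"x":0,"y":-0.004,"z":0,"wx":0,"wy":0,"wz":0,"gripper":1},{"x":0,"y":-0.02,"z":0,"wx":0,"wy":0,"wz":0,"gripper":1},{"x":-0.02,"y":-0.04,"z":0,"wx":0,"wy":0,"wz":0,"gripper":1},{"x":-0.0,"y":-0.05,"z":0,"wx":0,"wy":0,"wz":0,"gripper":1},{"x":0,"y":-0.05,"z":0,"wx":0,"wy":0,"wz":0,"gripper":1},{"x":0,"y":0,"z":0,"wx":0,"wy":0,"wz":0,"gripper":1},{"x":0,"y":0,"z":0,"wx":0,"wy":0,"wz":0,"gripper":1}]'
python3 - <<'E'
from h import *
th=np.radians(8.7);Rt=np.array([[np.cos(th),-np.sin(th)],[np.sin(th),np.cos(th)]])
for cam in ['side','top','wrist']:
    c,T=shot(cam,cam+'3.png')
    for n in ['guard_top','lever_pad','lever','cell','pack_a','module_back','reel','side_cutters']:
        print(cam,n,[(w(T,d['xyz']).round().tolist(),((w(T,d['xyz'])[:2]-[527.4,-64.8])@Rt).round().tolist(),round(d['confidence'],2)) for d in manip.find_in(n,cam)[:2]])
print(manip.sense()['time'])
E
```

```text
tool_pos: [535.3, -84.7, 76.9]
contact_force: [-7.8, -1.3, 19.6]
tool_pos: [535.5, -84.7, 76.5]
contact_force: [-14.1, -1.3, 34.7]
time: 44.0
tool_pos: [531.7, -64.7, 237.7]
tcp_rot: [[0.149, -0.0, 0.989], [-0.989, -0.0, 0.149], [0.0, -1.0, -0.0]]
contact_force: [-0.7, 0.3, -0.9]
grip_width: 0.003
side guard_top [([523.0, -10.0, 74.0], [4.0, 55.0], 0.9)]
side lever_pad []
side lever []
side cell []
side pack_a [([418.0, 307.0, 25.0], [-52.0, 384.0], 0.89), ([497.0, 315.0, 21.0], [27.0, 380.0], 0.58)]
side module_back [([620.0, 231.0, 31.0], [136.0, 279.0], 0.78)]
side reel [([669.0, 89.0, 23.0], [164.0, 131.0], 0.94)]
side side_cutters [([620.0, 332.0, 8.0], [151.0, 378.0], 0.64)]
top guard_top []
top lever_pad [([614.0, -58.0, 53.0], [86.0, -6.0], 0.5)]
top lever [([606.0, -54.0, 52.0], [79.0, -2.0], 0.57)]
top cell []
top pack_a [([418.0, 300.0, 24.0], [-53.0, 377.0], 0.88), ([458.0, 307.0, 3.0], [-13.0, 378.0], 0.73)]
top module_back [([613.0, 211.0, 24.0], [127.0, 260.0], 0.56), ([421.0, 296.0, 25.0], [-51.0, 373.0], 0.53)]
top reel [([669.0, 78.0, 27.0], [161.0, 120.0], 0.68)]
top side_cutters [([613.0, 325.0, 12.0], [144.0, 373.0], 0.88)]
wrist guard_top [([530.0, -44.0, 83.0], [6.0, 20.0], 0.81), ([525.0, -41.0, 79.0], [1.0, 24.0], 0.37)]
wrist lever_pad [([606.0, -48.0, 52.0], [80.0, 4.0], 0.61)]
wrist lever [([609.0, -50.0, 53.0], [83.0, 2.0], 0.59)]
wrist cell [([526.0, -46.0, 76.0], [1.0, 19.0], 0.48)]
wrist pack_a []
wrist module_back [([668.0, 73.0, 28.0], [160.0, 115.0], 0.47)]
wrist reel [([665.0, 74.0, 26.0], [157.0, 116.0], 0.67)]
wrist side_cutters [([627.0, 123.0, 25.0], [127.0, 171.0], 0.54)]
45.35
```

```bash
python3 -c "
from rig import manip
print(manip.hand_in()); s=manip.sense(); print(s['time'],s['contact_force'])"
```

```text
the job is handed in; nothing more can be done
None
the job is handed in; nothing more can be done
```

The job is done and handed in at about 45 s of the 66 s allowed. No verdict was reported. I lifted the slim cell out by its ends and laid it on the open bench. Then I took it by its long sides and set it in the nest, pressed the lever until it snapped, and pushed the guard shut.

**Last checks**
- **Cell:** the picture after release shows it flat in the nest. Touchdown came at the height predicted for the nest floor, and the measured centre was within about 2 mm of it. The closed guard hid the cell in the final pictures, so I could not check it again after that.
- **Lever:** while pressing, the force rose to 33 N and then fell to 5 N. No force was left after backing off, and a picture taken before closing the guard shows the lever level in its catch. With the guard shut, the detector placed the lever at z ≈ 52–53 mm in two of three cameras.
- **Guard:** it met a hard stop (35 N) at the height expected for fully shut. Detections put its top panel at z = 74–83 mm against the nominal 76 mm. I inferred that it is shut from these and did not read the joint.
- **Other things:** the bystanders I checked (`module_back`, `reel`, `side_cutters`) and the packs read where they started, within a few millimetres. The exceptions are the far pack, which only the side camera found at the end, and `module_left`, which I never located separately.

**What failed or disagreed**
- The first grasp closed above the cell because the fingertips stood about 20 mm farther back than the stated 25 mm. I found the height again by feel.
- The first press on the lever did not catch, so I pressed again.
- Each wrist-camera picture came with a slightly different mount position (about 3 mm spread), so I placed the cell by its position relative to the nest within one picture.

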